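Release a spring-bar roller from a roller track with a forked tool

TASK

Take the front roller out of the roller track. Fetch the forked tool from its wooden block, straddle the roller's spring bar with it between the rail and the collar, draw the bar inwards by the collar without forcing it, raise that end out and park the bar in the notch on top of the rail; then stand the tool back in its block and lay the roller gently flat in the metal parts tray, leaving everything else where it lies.

Things in the scene. Friction and masses are not known exactly. Their poses are not given: they have to be found in the camera images.
- track: Fixed grey roller track: two upright rails along its x, 200 mm long, 4 mm thick, 64 mm high, and two rollers with axes along its y, 45 mm above the worktop. Origin: centre of its underside; x points away from the robot, y to its left, z up (yaw to 0.25 rad). Take out the front roller (at x = -50 mm); the back one (x = +50 mm) is fixed. Cross bars: below 20 mm.
- bar_hole (a point): Centre (in the rail's mid-thickness) of the closed round 10 mm hole in the track's left rail in which the front roller's spring bar sits, 46 mm above the worktop. The rail's inner face is 2 mm from it towards the roller. The bar, 8 mm thick, lies 1 mm low in the hole (axis at 45 mm). Axes as the track's.
- bar_notch (a point): Middle of the floor of the notch in the left rail's top edge, 14 mm straight above bar_hole (60 mm above the worktop); 16 mm wide, 4 mm deep. The freed bar parks here, its axis 4 mm higher, sprung out over the rail; the roller then slopes about 0.12 rad. Axes as the track's.
- roller_mid (a point): Middle of the front roller's tube, on its axis: steel tube, 40 mm diameter, 120 mm long, black caps, 0.25 to 0.5 kg. Its y axis points along the tube to the spring-bar end (it turns freely about y). Over all the roller reaches 95.5 mm from here at the bar end and 73 mm at the other, where a grooved 8 mm stub lies in a slot of the right rail, open upwards but held endwise.
- roller_end (a point): Centre of the cap face at the spring-bar end, 60 mm from roller_mid. From it the 8 mm spring bar spans 30 mm to the left rail's inner face and goes on through the hole to 1.5 mm past the outer face. A collar, 18 mm diameter, 5 mm thick, is clamped on the bar in this space; the gap from rail to collar is anything from 8 to 16 mm and is not measured: it must be felt or seen.
- fork_grip (a point): Middle of the forked tool's wooden handle, which is 24 mm (tool x) by 18 mm (tool y) by 50 mm high and stands up from the block; a foot plate 30 x 24 x 5 mm under it rests on the block's top. z points up the tool. Grip it from above across the 18 mm (along tool y). 0.14 kg.
- fork_slot (a point): Middle of the fork's slot, 78 mm straight below fork_grip. Flat steel blade 3 mm thick (along tool y); the slot opens to tool +x, is 12 mm high, its bottom 8 mm ahead of this point; its two prongs, one above the other, end 28 mm ahead with flared tips. Fully over an 8 mm bar, the bar's axis is 12 mm ahead of this point. Lowest point of the blade: 17 mm below.
- tool_block: Fixed wooden block, 80 x 60 mm, 72 mm high, with an upright slot for the fork, 46 mm long (its x from -15 to +31 mm), 10 mm wide (its y), open down to the worktop. Origin on the worktop under the tool's axis; x is the way the fork's mouth points. With the tool home, fork_grip is 102 mm above the worktop.
- parts_tray: Fixed shallow metal tray 260 mm (its x) by 150 mm (its y), walls 34 mm high and 3 mm thick, floor 3 mm thick. Origin: centre of its underside.
- spanner: Bystander: spanner lying on the worktop in front of the track, 210 mm long.
- hex_key: Bystander: black hex key lying on the worktop in front, 83 mm long.
- roller: The whole front roller with its spring bar; origin and axes as roller_mid. Bar: pushing its collar towards the tube draws the bar in against a spring, 4 N to start and 0.9 N more per mm. After 4 to 6 mm (8 to 9.5 N) its end is clear of the rail; at 8 mm (11 N) it meets a solid stop. It must not be pressed there with over 20 N. It springs out again when let go.
- fork_tool: The whole forked tool; origin and axes as fork_slot.
There are look-alikes about, which are no part of the job. There is more than one size of the roller; the one meant has the size given above.

How it is judged:
On the way, in this order (a step that is already met when the one before it is completed fails the run):
1. the bar end of the roller has been drawn free and is raised out of the rail's hole by the forked tool (z of roller_end in the frame of track above 0.056 m and contact force between fork_tool and roller above 0.5 N), for 0.1 s.
2. the freed bar is parked in the notch on top of the rail and the tool is off it (z of roller_end in the frame of track between 0.056 and 0.066 m and contact force between track and roller above 0.5 N and contact force between each of fork_tool, the fingers and roller below 0.05 N), for 0.2 s.
At the end, for the whole second after the job is handed in: The roller lies flat on the floor of the parts tray (axis level within 4 degrees, tube's middle within 28 mm of the tray's underside in height), at rest; the forked tool stands upright (within 4 degrees) in its block, its foot plate down on the block's top within 4 mm, at rest (z of roller_mid in the frame of parts_tray between 0.015 and 0.028 m and angle between roller_mid's own y axis and vertical between 1.5 and 1.64 rad and horizontal distance between roller_mid and parts_tray below 0.12 m and linear speed of roller below 0.03 m/s and z of fork_grip in the frame of tool_block between 0.098 and 0.106 m and horizontal distance between fork_grip and tool_block below 0.015 m and angle between fork_grip's own z axis and vertical below 0.07 rad and linear speed of fork_tool below 0.02 m/s); the robot touches nothing.
It fails at once if the forked tool bears on the roller or its spring bar with more than 20 N (bar forced against its stop) (contact force between fork_tool and roller above 20 N).
It fails at once if the forked tool bears on the track with more than 20 N (contact force between fork_tool and track above 20 N).
It fails at once if the roller is forced against the track with more than 60 N (contact force between track and roller above 60 N).
It fails at once if the roller drops into the tray (over 0.6 m/s within 60 mm of the tray's underside) (z of roller_mid in the frame of parts_tray below 0.06 m and horizontal distance between roller_mid and parts_tray below 0.13 m and linear speed of roller above 0.6 m/s).
It fails at once if a bystander is moved by more than 30 mm (distance of any of spanner, hex_key from where it was at the start of the episode above 0.03 m).
It also fails if it takes over 70 s, if anything falls off the work surface, if the arm or the gripper's body presses on something with over 40 N, if the wrist force passes 120 N, or if a joint passes its speed limit or range.

ROBOT

A 7-joint arm with a two-finger parallel gripper is mounted at the origin on a cart in front of the work surface, level with it; the furniture and walls round the work are solid. World frame = base frame: x ahead of the robot, y to its left, z up, the work surface at z = 0. Lengths are in m, angles in rad, forces in N, time in s.
With the tool pointing down it reaches from about 0.35 to 0.9 m from the base axis. Payload 7.2 kg.
Tool frame: the origin (TCP) lies where the fingers leave the gripper's body, on its centre line; the fingertips stand 73 mm ahead of it and the grasp point (between the pads) lies 54 mm ahead of it (robot.tcp_to_grasp is the distance from the TCP to the grasp point, in m); y points along the fingers, x is the direction in which the jaws open and shut, and the axes are right-handed (so a half turn about y gives the same grasp; the last joint's range is limited). The gripper opens to 85 mm and grips with 20 to 120 N. Pads are 22 mm wide; open, the fingers measure 114 mm over their backs; the gripper's body (76 mm by 85 mm) begins 54 mm behind the grasp point. The pads swing forward as they close: fully open they stand 13 mm farther back than shut.
Start: joints at [-1.2, 0.411, -0.013, 1.596, 0.006, 1.134, -0.082], TCP at [0.266, 0.566, 0.304] pointing down, gripper open.
Joint ranges: [-2.95, 2.95], [-0.29, 1.99], [-1.47, 1.44], [0.14, 2.54], [-1.03, 4.17], [0.13, 1.85], [-2.86, 2.86]. Speed limits (rad/s): [2.39, 2.39, 3.01, 3.01, 3.14, 3.14, 3.14].

INTERFACE

Orientations are given as a rotation vector (axis times angle).
In Python, from station import status, vision, ticket, finder, robot gives the robot as it stands. The module is installed in compiled form; this text tells all that it offers.
- The arm moves only by the tool carry_out, never from a script. Its argument "targets" is a list of rows, each a list of 7 numbers: the shift along the tool's x, y, z in mm, then the turn, a rotation vector about the tool's x, y, z in rad, then the gripper's target within -1 to 1 (fully open at 1, half-way at 0, shut at -1). In form: [[tx, ty, tz, wx, wy, wz, hand], ...]. A call has 1 to 12 rows; each row shifts and turns the pose as measured when the row begins, along the tool's axes as they then stand; what a row does not reach is not made up. A row lasts 1/10 s, in which the tool goes at most 50 mm and 8.59 degrees, less where a joint would pass 70% of its speed; a pose out of reach is approached as far as the arm can. A call is refused whole if a number of a shift passes 50 or a number of a turn 0.15, either way. A call with a gripper value outside its range is refused whole. The fingers move at their own pace and stop on an object; "squeeze" is the grip in N (left out, the last holds). Time passes only in rows, so rows that do not move let the fingers close. It gives the time, the measured TCP pose, the force and the opening at its end, in the units of the state.
- status.sense(): the state, without advancing time (a new reading comes with each control period).
- vision.capture(name): name is "scene" or "top"; returns a dict with "color" (480x640x3 uint8, red, green, blue), "fx", "fy", "cx", "cy" (pixels), "extrinsics" (4x4, takes a point from world to camera coordinates). Camera axes: x right, y up, looking along -z (the intrinsics and any distortion apply to the point x, -y, -z); pixel columns grow to the right and rows downward; lengths in m; the calibration is good to about 2 mm. A picture is of the moment at which its call begins. There is no depth.
- ticket.job_done(): hands the job in, once; it reports no verdict.
Trained networks look in the newest picture that a camera, given by its name, has taken for a name from the list of things; names that differ only in an ending like _2 or _b are one class to them, and where a whole thing is asked for, a point or a joint stands for the part that bears it (a point fixed in the world has none). Each returns a list of dicts, best first, with "score" (0 to 1); they miss things now and then, are a little off and sometimes report something else, mostly with a low value. They report only what shows in the picture. A call takes as long as a camera call. They do not tell look-alikes from the thing itself.
- finder.spot_in(camera, thing): "box" ([left, top, right, bottom] in pixels, round what is visible of it).
- finder.tip_of(camera, thing): "pixel" ([column, row] in pixels: a listed point, or the origin of a listed thing).
The state is a dict: "time_s": time; "qpos": joint angles; "joint_vel": joint speeds; "joint_torque": joint torques, N m; "ee_pos": TCP position; "eef_rot": TCP orientation; "ft_force": force on the tool from outside, world axes, zero at the start; "moment": the same for the moment, N m; "finger_gap": opening from 0.0 (shut) to 1.0 (fully open).
Only numpy, scipy, OpenCV 4.12 (cv2) and the standard library are available. Lean on these libraries where they do the work, as an engineer would, in place of code of your own. Each camera call takes 0.05 s, during which the arm holds its last target.

## Working session

There is one attempt and no reset: what is moved stays moved. The work goes in short steps, Python scripts to look and compute and a tool call to move; the robot and the scene stay as the last step left them, time stands still between calls to the robot, and variables do not carry over. Pictures are saved under pics/ and viewed, and the job is handed in when it is done.

Besides the shell and the picture viewer there is one more tool, called after "Request:" by a JSON object that holds its "api" and its "payload", one argument or row to a line. carry_out: Moves the arm, as the interface text tells. Its arguments: {"type":"object","properties":{"targets":{"type":"array","items":{"type":"array","items":{"type":"number"}}},"squeeze":{"type":"number"}},"required":["targets"]}

```bash
mkdir -p pics; cat > h.py <<'E'
import numpy as np, cv2
from scipy.spatial.transform import Rotation as R
from station import status, vision, ticket, finder, robot
def snap(cam,fn,crop=None,scale=1):
    d=vision.capture(cam); im=cv2.cvtColor(d["color"],cv2.COLOR_RGB2BGR)
    if crop: im=im[crop[1]:crop[3],crop[0]:crop[2]]
    if scale!=1: im=cv2.resize(im,None,fx=scale,fy=scale,interpolation=cv2.INTER_CUBIC)
    cv2.imwrite("pics/"+fn,im); return d
def ray(d,px):
    E=np.array(d["extrinsics"]); Rm=E[:3,:3]; t=E[:3,3]
    c=-Rm.T@t
    v=Rm.T@np.array([(px[0]-d["cx"])/d["fx"],-(px[1]-d["cy"])/d["fy"],-1.0])
    return c,v
def onz(d,px,z):
    c,v=ray(d,px); return c+v*(z-c[2])/v[2]
def proj(d,p):
    E=np.array(d["extrinsics"]); q=E[:3,:3]@np.array(p)+E[:3,3]
    return np.array([d["cx"]+d["fx"]*q[0]/-q[2], d["cy"]+d["fy"]*(-q[1])/-q[2]])
def tri(ds,pxs):
    A=np.zeros((3,3));b=np.zeros(3)
    for d,p in zip(ds,pxs):
        c,v=ray(d,p); v=v/np.linalg.norm(v); P=np.eye(3)-np.outer(v,v); A+=P;b+=P@c
    return np.linalg.solve(A,b)
E
python3 - <<'E'
from h import *
for c in ("scene","top"):
    d=snap(c,c+"0.png"); print(c,d["fx"],d["fy"],d["cx"],d["cy"],[k for k in d]); print(np.round(d["extrinsics"],4))
    for n in ["track","bar_hole","bar_notch","roller_mid","roller_end","fork_grip","fork_slot","tool_block","parts_tray","spanner","hex_key","roller","fork_tool"]:
        t=finder.tip_of(c,n)[:3]; print(n,[(np.round(x["pixel"],1).tolist(),round(x["score"],2)) for x in t])
s=status.sense(); print(s); print(robot)
E
```

```text
scene 465.2605868814831 465.2605868814831 316.2537053998985 242.82869098404538 ['color', 'fx', 'fy', 'cx', 'cy', 'extrinsics']
[[ 0.879  -0.4767 -0.0078 -0.4083]
 [ 0.268   0.4804  0.8351 -0.2213]
 [-0.3944 -0.7361  0.5501 -0.7784]
 [ 0.      0.      0.      1.    ]]
track [([375.9, 266.9], 0.65), ([347.8, 242.8], 0.25)]
bar_hole [([341.2, 233.0], 0.58)]
bar_notch [([340.2, 226.0], 0.96), ([417.6, 397.6], 0.66)]
roller_mid [([430.6, 326.4], 0.97), ([352.3, 255.1], 0.78)]
roller_end [([413.7, 313.0], 0.93), ([346.3, 242.9], 0.77), ([261.3, 224.5], 0.43)]
fork_grip [([427.8, 354.4], 0.88)]
fork_slot [([429.2, 355.1], 0.48)]
tool_block [([420.5, 394.0], 0.66)]
parts_tray [([260.8, 224.8], 0.8), ([358.7, 256.2], 0.54)]
spanner [([258.2, 294.1], 0.63), ([358.9, 258.5], 0.4)]
hex_key [([307.5, 353.3], 0.73)]
roller [([356.2, 257.8], 0.74), ([433.4, 325.9], 0.71)]
fork_tool []
top 494.8933609812136 494.8933609812136 326.62963384149646 241.90096568775093 ['color', 'fx', 'fy', 'cx', 'cy', 'extrinsics']
[[ 0.0259 -0.9996  0.011  -0.0077]
 [ 0.9844  0.0274  0.1736 -0.4917]
 [-0.1739  0.0064  0.
[... 596 characters left out ...]
time_s': 1.4, 'qpos': array([-1.20018802,  0.41111446, -0.01267845,  1.59617674,  0.00560213,
        1.13430701, -0.08220317]), 'joint_vel': array([-0.00028331, -0.00098865,  0.00105052,  0.00012609,  0.00044732,
       -0.00259485, -0.00146102]), 'joint_torque': array([ 3.12001175e-04, -6.00406265e+01,  6.81329034e-01, -2.99734247e+01,
        1.39613092e-02,  1.96284767e-03,  5.74438459e-06]), 'ee_pos': array([0.26556383, 0.56578645, 0.30389813]), 'eef_rot': array([-1.38540508, -0.88020837,  0.88015901]), 'ft_force': array([-0.48717791,  0.45114753, -0.6654114 ]), 'moment': array([0.02169977, 0.04224781, 0.00476091]), 'finger_gap': 0.9992692253243611}
<Robot object at 0x7f8c5a35be00>
```

View images.

View pics/scene0.png

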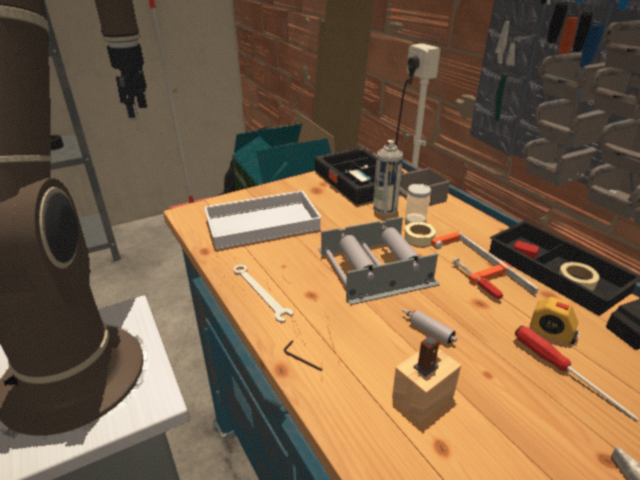

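View pics/top0.png

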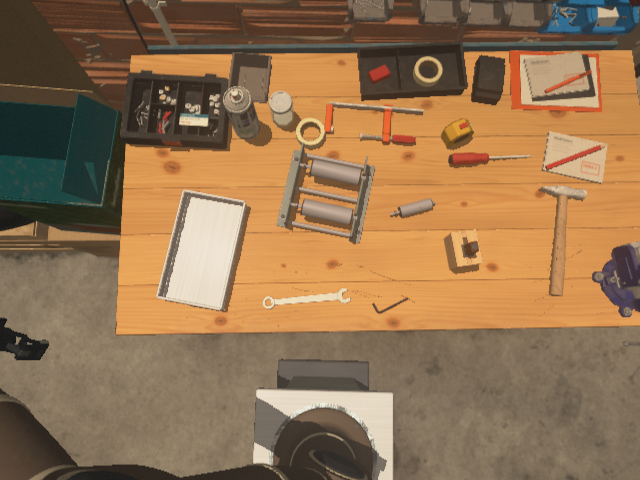

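```bash
python3 - <<'E'
from h import *
im=cv2.imread("pics/top0.png"); 
def crop(im,b,s,fn): cv2.imwrite("pics/"+fn,cv2.resize(im[b[1]:b[3],b[0]:b[2]],None,fx=s,fy=s,interpolation=cv2.INTER_CUBIC))
crop(im,(265,140,385,250),6,"t_track.png")
crop(im,(430,215,500,285),8,"t_block.png")
im=cv2.imread("pics/scene0.png")
crop(im,(310,210,445,310),5.5,"s_track.png")
crop(im,(385,330,470,430),6,"s_block.png")
E
```

```text
(no output)
```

View pics/t_track.png

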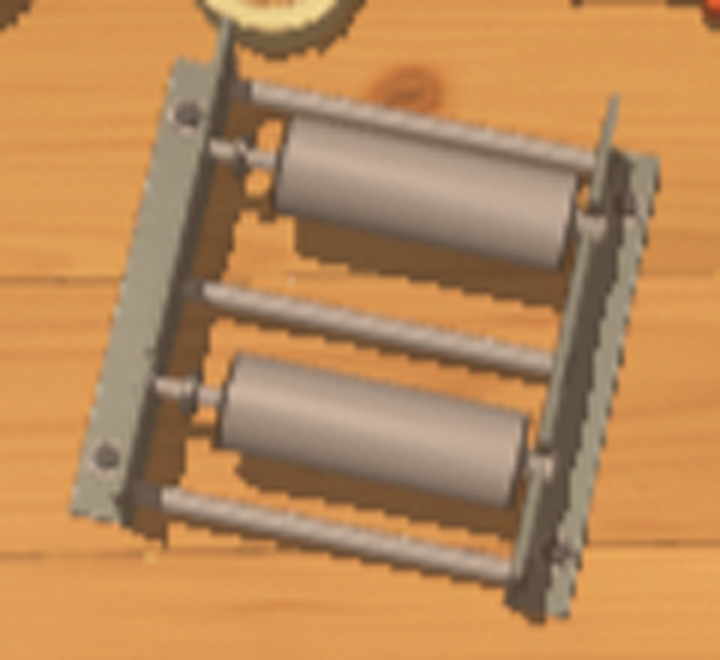

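View pics/t_block.png

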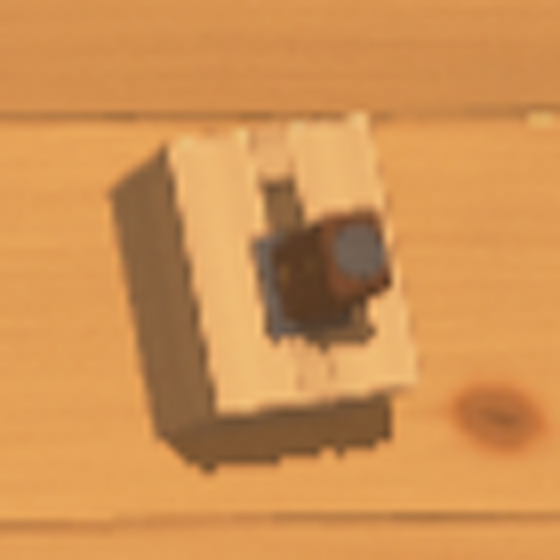

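View pics/s_track.png

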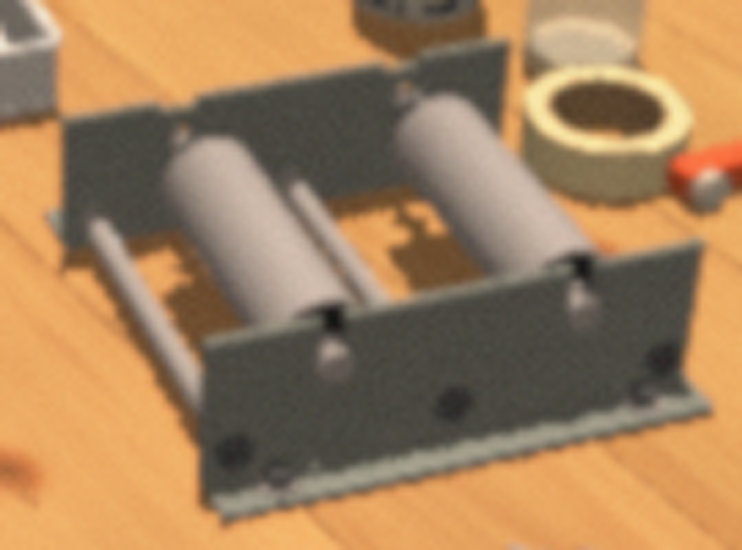

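View pics/s_block.png

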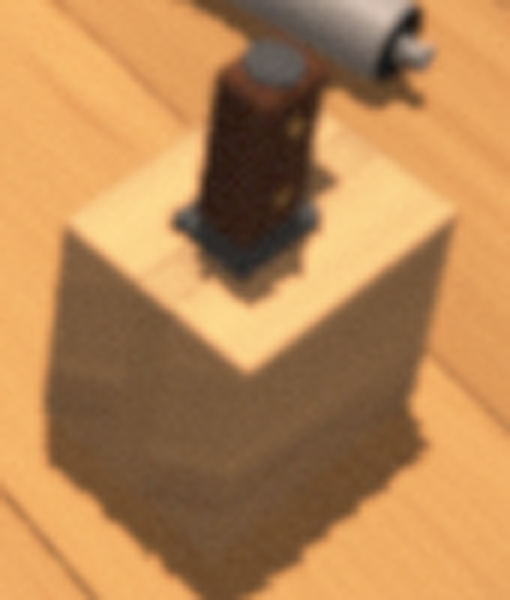

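```bash
cat > meas.py <<'E'
from h import *
import pickle
out={}
for c in ("scene","top"):
    ims=[]
    for i in range(4):
        d=vision.capture(c); ims.append(d["color"].astype(float))
    d["color"]=np.mean(ims,0).astype(np.uint8); out[c]=d
pickle.dump(out,open("d0.pkl","wb"))
E
python3 meas.py
cat > crop.py <<'E'
import cv2,numpy as np
def gcrop(rgb,b,s,fn,step=10):
    im=cv2.cvtColor(rgb,cv2.COLOR_RGB2BGR)
    o=cv2.resize(im[b[1]:b[3],b[0]:b[2]],None,fx=s,fy=s,interpolation=cv2.INTER_LANCZOS4)
    o=cv2.convertScaleAbs(o,alpha=1.3,beta=10)
    for x in range(b[0]//step*step+step,b[2],step):
        cv2.line(o,(int((x-b[0]+.5)*s),0),(int((x-b[0]+.5)*s),4),(0,0,255),1); cv2.putText(o,str(x),(int((x-b[0])*s)-8,14),0,.35,(0,0,255),1)
    for y in range(b[1]//step*step+step,b[3],step):
        cv2.line(o,(0,int((y-b[1]+.5)*s)),(4,int((y-b[1]+.5)*s)),(0,0,255),1); cv2.putText(o,str(y),(5,int((y-b[1])*s)+4),0,.35,(0,0,255),1)
    cv2.imwrite("pics/"+fn,o)
E
python3 - <<'E'
from h import *; import pickle
from crop import gcrop
o=pickle.load(open("d0.pkl","rb"))
gcrop(o["top"]["color"],(270,180,350,250),10,"g1.png")
gcrop(o["scene"]["color"],(315,215,395,275),10,"g2.png")
P=dict(bar_hole=[(288.2,203.2),(341.2,233.)],bar_notch=[(291.2,201.5),(340.2,226)],roller_mid=[(326.8,212.2),(352.3,255.1)],roller_end=[(302.4,205.2),(346.3,242.9)],fork_grip=[(472.4,247),(427.8,354.4)],tool_block=[(455.6,252.4),(420.5,394)],tray=[(204.6,251.5),(260.8,224.8)])
for k,v in P.items(): print(k,np.round(tri([o["top"],o["scene"]],v),4))
E
```

```text
bar_hole [0.5822 0.099  0.0478]
bar_notch [0.5776 0.0914 0.0724]
roller_mid [0.5588 0.0083 0.0509]
roller_end [0.578  0.0662 0.0416]
fork_grip [ 0.4777 -0.3196  0.1019]
tool_block [ 4.832e-01 -3.106e-01  4.000e-04]
tray [ 0.4676  0.3017 -0.0035]
```

View pics/g1.png

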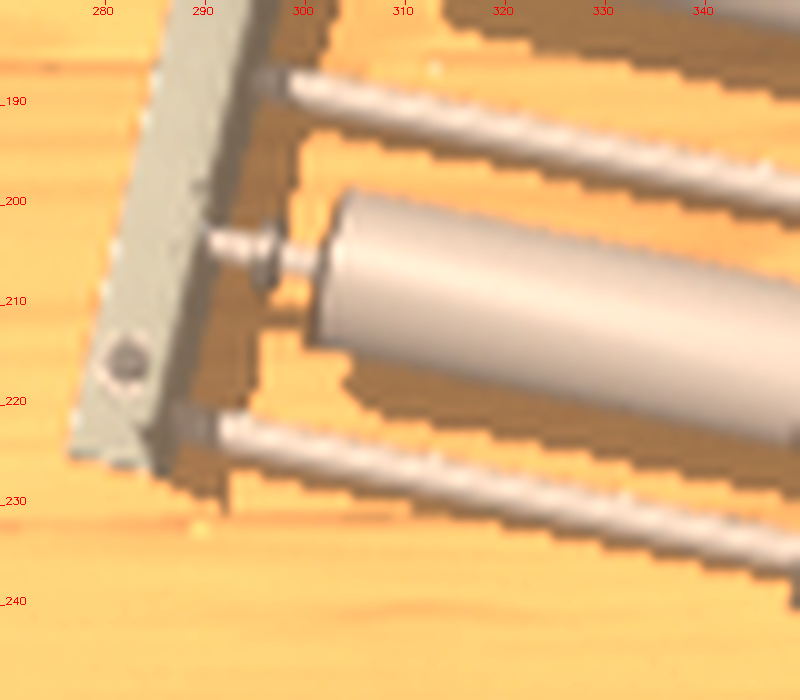

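View pics/g2.png

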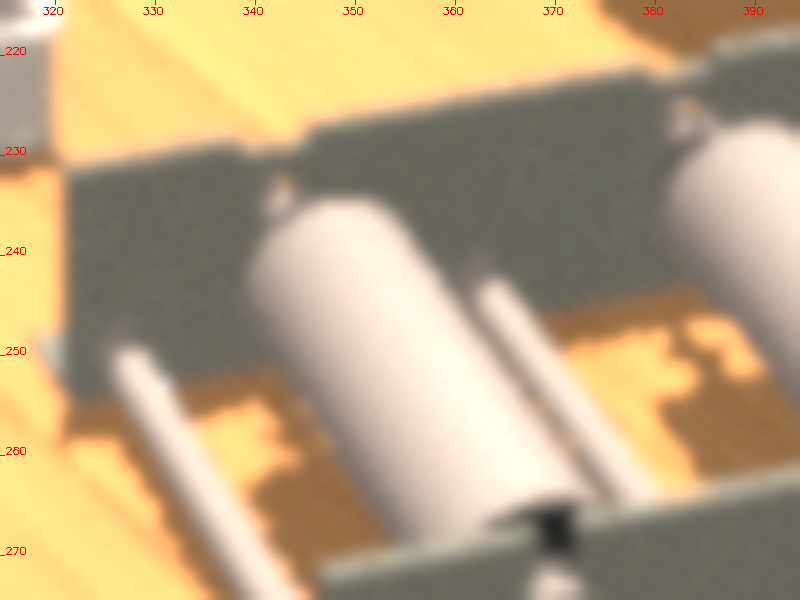

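```bash
cat > fit.py <<'E'
from h import *; import pickle
from scipy.optimize import least_squares
o=pickle.load(open("d0.pkl","rb"))
T,S=o["top"],o["scene"]
def w(p,l):
    c,s=np.cos(p[2]),np.sin(p[2]); return np.array([p[0]+c*l[0]-s*l[1],p[1]+s*l[0]+c*l[1],l[2]])
# p: x,y(of roller_mid y=0 line, x mid of track),yaw,yRo
def obs(p):
    yL=90.e-3; yR=p[3]
    return [(S,(-.1,yL,.064),(321.5,231.8)),(S,(.1,yL,.064),(402.4,217.8)),
     (S,(-.1,yR,.064),(347.6,272.5)),(S,(.1,yR,.064),(437.8,254.2)),
     (T,(-.1,yR+.002,.064),(351.3,236.7)),(T,(.1,yR+.002,.064),(367.5,156.2)),
     (T,(.1,yL+.002,.064),(303.1,143.7)),(T,(-.1,yL,.064),(285.3,222.3)),
     (T,(-.05,.06,.045),(302.8,207)),(T,(-.05,.09,.045),(290.5,204)),(S,(-.05,.09,.045),(342,234))]
def res(p,full=False):
    r=[]
    for d,l,px in obs(p): r.append(proj(d,w(p,l))-px)
    return np.array(r) if full else np.array(r).ravel()
f=least_squares(res,[.61,.02,-.2,-.07],loss="soft_l1")
if __name__=="__main__":
    print(f.x, w(f.x,(-.05,.092,.046)),w(f.x,(-.05,0,.045))); print(np.round(res(f.x,True),2))
    for y in (.06,.065,.07,.075,.08,.09):print(y,np.round(proj(T,w(f.x,(-.05,y,.045))),1),np.round(proj(S,w(f.x,(-.05,y,.045))),1))
E
python3 fit.py
```

```text
[ 0.61357145 -0.00397089 -0.18314793 -0.06832355] [0.58116326 0.09559672 0.046     ] [0.56440769 0.0051354  0.045     ]
[[-0.92  0.19]
 [-0.01 -0.47]
 [-1.22  0.52]
 [-0.18  0.03]
 [-0.06 -0.56]
 [ 0.41 -0.58]
 [ 0.   -1.43]
 [ 0.09 -0.  ]
 [ 0.13 -0.51]
 [ 0.12 -0.09]
 [-0.41  1.36]]
0.06 [302.9 206.5] [346.4 242.3]
0.065 [300.9 206.1] [345.6 241.1]
0.07 [298.8 205.6] [344.8 239.9]
0.075 [296.8 205.2] [344.  238.8]
0.08 [294.7 204.8] [343.2 237.6]
0.09 [290.6 203.9] [341.6 235.4]
```

```bash
python3 - <<'E'
from fit import *
tp=[(450.6,233.5),(476,229.4),(481.9,262.75),(457.3,266.5)]
for p in tp: print(np.round(onz(T,np.array(p)-.5,.072),4))
print('scene')
for p in [(395.8,367.5),(426.3,392.5),(460.8,365.3)]: print(np.round(onz(S,np.array(p)-.5,.072),4))
print("handle top",onz(T,(473.9,245.5),.127),onz(S,(430.3,339.8),.127),tri([T,S],[(473.9,245.5),(430.3,339.8)]))
s=status.sense(); Rm=R.from_rotvec(s["eef_rot"]).as_matrix(); print(np.round(Rm,3), s["time_s"])
E
```

```text
[ 0.5154 -0.2787  0.072 ]
[ 0.5267 -0.3377  0.072 ]
[ 0.4493 -0.3492  0.072 ]
[ 0.4391 -0.2927  0.072 ]
scene
[ 0.4392 -0.2953  0.072 ]
[ 0.4494 -0.353   0.072 ]
[ 0.5269 -0.3388  0.072 ]
handle top [ 0.47789146 -0.31600442  0.127     ] [ 0.47960006 -0.31609113  0.127     ] [ 0.47844506 -0.31626026  0.12750591]
[[ 0.425 -0.    -0.905]
 [ 0.905 -0.     0.425]
 [-0.    -1.    -0.   ]] 1.8
```

```bash
cat > plan.py <<'E'
from h import *
def plan(wps,hand,st=None,maxmm=48,show=True):
    """wps: list of (pos,heading of jaw x axis (world),n rows or None, tilt-free). prints tool-frame rows"""
    s=status.sense(); p=np.array(s["ee_pos"]); M=R.from_rotvec(s["eef_rot"])
    rows=[]
    for q,hd,n in wps:
        q=np.array(q)
        tgt=R.from_matrix(np.array([[np.cos(hd),0,-np.sin(hd)],[np.sin(hd),0,np.cos(hd)],[0,-1,0]])) if not isinstance(hd,R) else hd
        h0=np.arctan2(M.as_matrix()[1,0],M.as_matrix()[0,0])
        rv=(M.inv()*tgt).as_rotvec()
        if n is None: n=max(1,int(np.ceil(max(np.linalg.norm(q-p)*1000/maxmm,np.linalg.norm(rv)/.145))))
        dp=(q-p)/n
        for i in range(n):
            t=M.inv().apply(dp)*1000; r=rv/n
            rows.append([*np.round(t,1).tolist(),*np.round(r,3).tolist(),hand]); M=M*R.from_rotvec(rv/n)
        p=q; M=tgt
    for i in range(0,len(rows),12): print(str(rows[i:i+12]).replace("-0.0,","0,").replace(" ",""))
def stat():
    s=status.sense(); m=R.from_rotvec(s["eef_rot"]).as_matrix()
    print("t",round(s["time_s"],2),"p",np.round(s["ee_pos"]*1000,1),"hd",round(np.arctan2(m[1,0],m[0,0]),4),"yaxis",np.round(m[:,1],4),"F",np.round(s["ft_force"],2),"gap",round(s["finger_gap"],3),"q",np.round(s["qpos"],2))
E
python3 - <<'E'
from plan import *
stat()
plan([((.42,.25,.30),0.2,None),((.478,-.316,.27),-1.396,None)],1)
E
```

```text
t 1.8 p [265.5 565.8 303.9] hd 1.1321 yaxis [-0. -0. -1.] F [ 0.78 -0.26  0.46] gap 1.0 q [-1.2   0.41 -0.01  1.6   0.01  1.13 -0.08]
[[-27.5,0.5,-34.2,0.0,0.117,0,1],[-23.4,0.5,-37.2,0.0,0.117,0,1],[-18.9,0.5,-39.7,0.0,0.117,0,1],[-14.1,0.5,-41.6,0.0,0.117,0,1],[-9.2,0.5,-43.0,0.0,0.117,0,1],[-4.1,0.5,-43.7,0.0,0.117,0,1],[1.0,0.5,-43.9,0.0,0.117,0,1],[6.1,0.5,-43.5,0.0,0.117,0,1],[-4.6,2.5,-47.2,0.0,0.133,0.0,1],[1.7,2.5,-47.4,0.0,0.133,0.0,1],[7.9,2.5,-46.7,0.0,0.133,0.0,1],[14.1,2.5,-45.3,0.0,0.133,0.0,1]]
[[19.9,2.5,-43.0,0.0,0.133,0.0,1],[25.5,2.5,-40.0,0.0,0.133,0.0,1],[30.5,2.5,-36.3,0.0,0.133,0.0,1],[35.1,2.5,-31.9,0.0,0.133,0.0,1],[39.0,2.5,-27.0,0.0,0.133,0.0,1],[42.2,2.5,-21.5,0.0,0.133,0.0,1],[44.7,2.5,-15.8,0.0,0.133,0.0,1],[46.4,2.5,-9.7,0.0,0.133,0.0,1]]
```

Request:
{"api": "carry_out", "payload": {
  "targets": [
    [-27, 0, -34, 0, 0.12, 0, 1],
    [-23, 0, -37, 0, 0.12, 0, 1],
    [-19, 0, -40, 0, 0.12, 0, 1],
    [-14, 0, -42, 0, 0.12, 0, 1],
    [-9, 0, -43, 0, 0.12, 0, 1],
    [-4, 0, -44, 0, 0.12, 0, 1],
    [1, 0, -44, 0, 0.12, 0, 1],
    [6, 0, -44, 0, 0.12, 0, 1],
    [-5, 2, -47, 0, 0.13, 0, 1],
    [2, 2, -47, 0, 0.13, 0, 1],
    [8, 2, -47, 0, 0.13, 0, 1],
    [14, 2, -45, 0, 0.13, 0, 1]
  ]
}}

```text
time_s: 3.0
ee_pos: [0.4251, 0.0459, 0.2945]
eef_rot: [-1.539, 0.307, -0.311]
ft_force: [1.5, -0.9, 0.2]
finger_gap: 0.995
```

```bash
python3 - <<'E'
from plan import *
stat()
plan([((.478,-.316,.27),-1.396,None)],1)
E
```

```text
t 3.0 p [425.1  45.9 294.5] hd -0.3943 yaxis [ 0.004   0.0085 -1.    ] F [ 1.53 -0.88  0.22] gap 0.995 q [-0.69  0.06  0.5   2.09 -0.05  0.99 -0.56]
[[23.5,2.7,-39.3,-0.001,0.125,-0.001,1],[28.2,2.8,-36.0,-0.001,0.125,-0.001,1],[32.5,2.8,-32.2,-0.001,0.125,-0.001,1],[36.2,2.9,-27.9,-0.001,0.125,-0.001,1],[39.4,2.9,-23.1,-0.001,0.125,-0.001,1],[42.0,3.0,-18.0,-0.001,0.125,-0.001,1],[43.9,3.0,-12.6,-0.001,0.125,-0.001,1],[45.2,3.0,-7.1,-0.001,0.125,-0.001,1]]
```

Request:
{"api": "carry_out", "payload": {
  "targets": [
    [23, 3, -39, 0, 0.125, 0, 1],
    [28, 3, -36, 0, 0.125, 0, 1],
    [32, 3, -32, 0, 0.125, 0, 1],
    [36, 3, -28, 0, 0.125, 0, 1],
    [39, 3, -23, 0, 0.125, 0, 1],
    [42, 3, -18, 0, 0.125, 0, 1],
    [44, 3, -13, 0, 0.125, 0, 1],
    [45, 3, -7, 0, 0.125, 0, 1],
    [0, 0, 0, 0, 0, 0, 1]
  ]
}}

```text
time_s: 3.9
ee_pos: [0.4694, -0.3361, 0.2692]
eef_rot: [-1.252, 1.108, -1.117]
ft_force: [0.2, -0.2, -0.9]
finger_gap: 0.999
```

```bash
python3 - <<'E'
from plan import *
stat()
for c in ("top","scene"):
    d=vision.capture(c)
    from crop import gcrop
    b=(420,200,520,290) if c=="top" else (380,250,500,350)
    gcrop(d["color"],b,6.5,"a_"+c+".png")
    s=status.sense(); M=R.from_rotvec(s["eef_rot"]); 
    for k in (0,.054,.073): print(c,k,proj(d,s["ee_pos"]+M.apply([0,k,0])))
    print("handletop",proj(d,(.4784,-.3161,.127)))
stat()
E
```

```text
t 3.9 p [ 469.4 -336.1  269.2] hd -1.4436 yaxis [ 0.0137  0.0069 -0.9999] F [ 0.21 -0.18 -0.93] gap 0.999 q [-0.07  0.46  0.84  1.8  -0.4   1.05 -0.52]
top 0 [505.88360729 237.58991258]
top 0.054 [495.73707318 242.1308799 ]
top 0.073 [492.42092376 243.6149853 ]
handletop [473.93760508 245.27194529]
scene 0 [446.99244887 267.0922527 ]
scene 0.054 [440.9837572  300.31081452]
scene 0.073 [439.0114249  311.21469276]
handletop [429.64674162 340.09814115]
t 4.0 p [ 470.1 -331.2  269. ] hd -1.435 yaxis [ 0.0134  0.0112 -0.9998] F [ 0.44  0.77 -0.27] gap 0.998 q [-0.07  0.45  0.83  1.81 -0.4   1.05 -0.52]
```

View pics/a_top.png

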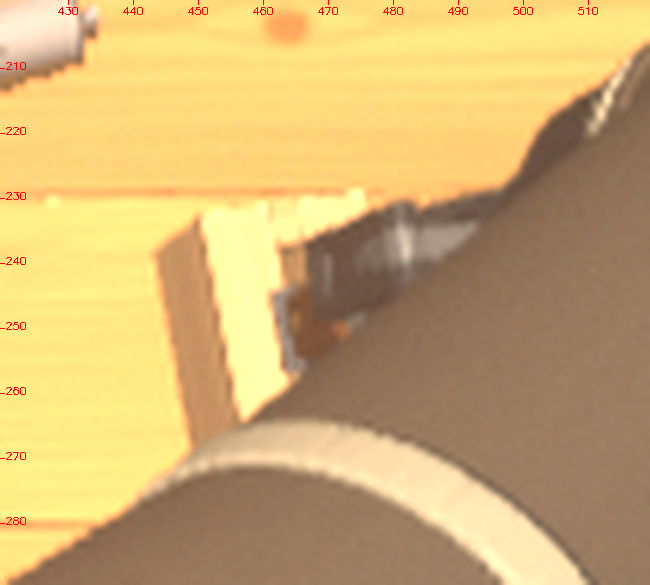

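View pics/a_scene.png

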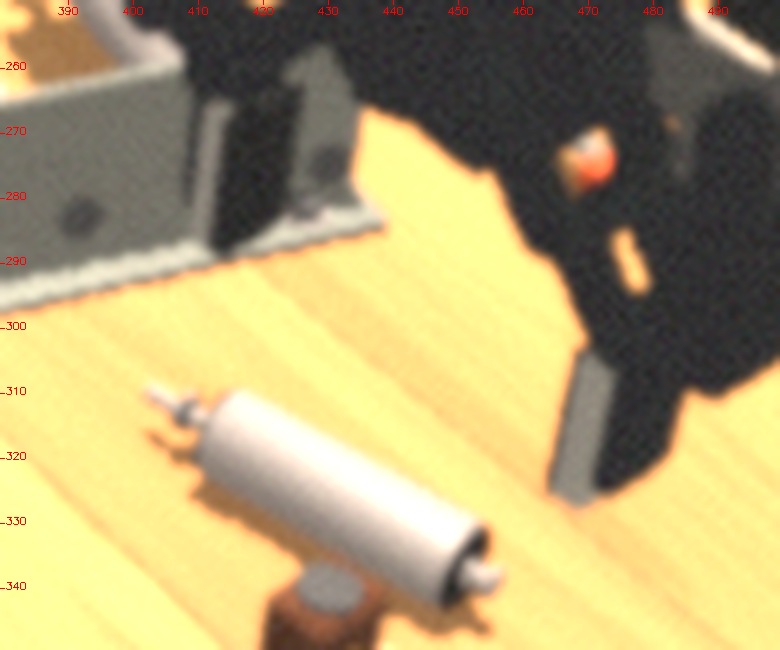

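```bash
python3 - <<'E'
from plan import *
plan([((.4784,-.3161,.22),-1.396,2)],1)
E
```

```text
[[-6.7,24.6,4.8,-0.008,-0.02,-0.004,1],[-6.7,24.6,5.1,-0.008,-0.02,-0.004,1]]
```

Request:
{"api": "carry_out", "payload": {
  "targets": [
    [-7, 25, 5, -0.01, -0.02, -0.005, 1],
    [-7, 25, 5, -0.01, -0.02, -0.005, 1],
    [0, 0, 0, 0, 0, 0, 1]
  ]
}}

```text
time_s: 4.3
ee_pos: [0.4799, -0.3112, 0.2189]
eef_rot: [-1.292, 1.075, -1.071]
ft_force: [0.3, -0.1, 0.2]
finger_gap: 1.0
```

```bash
python3 - <<'E'
from plan import *
stat();plan([((.4784,-.3161,.16),-1.396,3)],1)
E
```

```text
t 4.3 p [ 479.9 -311.2  218.9] hd -1.3867 yaxis [-2.4e-03  6.0e-04 -1.0e+00] F [ 0.27 -0.1   0.24] gap 1.0 q [-0.08  0.51  0.79  1.86 -0.43  0.96 -0.49]
[[1.5,19.6,-0.7,0.001,0.003,0,1],[1.5,19.6,-0.7,0.001,0.003,0,1],[1.5,19.6,-0.8,0.001,0.003,0,1]]
```

Request:
{"api": "carry_out", "payload": {
  "targets": [
    [1, 20, -1, 0, 0.003, 0, 1],
    [1, 20, -1, 0, 0.003, 0, 1],
    [1, 18, -1, 0, 0.003, 0, 1],
    [0, 0, 0, 0, 0, 0, 1]
  ]
}}

```text
time_s: 4.7
ee_pos: [0.4802, -0.3106, 0.1642]
eef_rot: [-1.286, 1.071, -1.073]
ft_force: [-0.1, 1.4, -0.3]
finger_gap: 0.998
```

```bash
python3 - <<'E'
from plan import *
stat();plan([((.4784,-.3161,.158),-1.396,1)],1)
d=vision.capture("scene")
from crop import gcrop
gcrop(d["color"],(380,290,490,390),6,"b_scene.png")
E
```

```text
t 4.7 p [ 480.2 -310.6  164.2] hd -1.3871 yaxis [ 0.0038  0.003  -1.    ] F [-0.11  1.43 -0.31] gap 0.998 q [-0.04  0.57  0.73  1.9  -0.51  0.86 -0.43]
[[5.1,6.2,-2.8,-0.004,0.009,-0.002,1]]
```

View pics/b_scene.png

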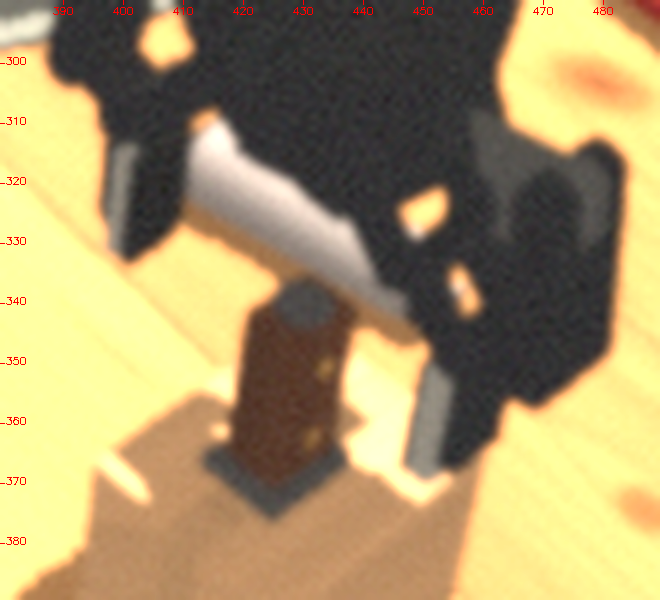

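Request:
{"api": "carry_out", "payload": {
  "targets": [
    [5, 6, -3, -0.004, 0.009, 0, 1],
    [0, 0, 0, 0, 0, 0, 1]
  ]
}}

```text
time_s: 4.95
ee_pos: [0.4798, -0.3169, 0.162]
eef_rot: [-1.283, 1.076, -1.081]
ft_force: [0.1, -0.0, 0.2]
finger_gap: 1.003
```

```bash
python3 - <<'E'
from plan import *
stat();plan([((.4784,-.3161,.158),-1.396,1)],1)
E
```

```text
t 4.95 p [ 479.8 -316.9  162. ] hd -1.3955 yaxis [ 4.8e-03  5.0e-04 -1.0e+00] F [ 0.1  -0.04  0.21] gap 1.003 q [-0.02  0.58  0.73  1.9  -0.51  0.85 -0.43]
[[-1.0,4.0,-1.3,-0.005,0.001,0.0,1]]
```

Request:
{"api": "carry_out", "payload": {
  "targets": [
    [-1, 5, -2, -0.006, 0, 0, 1],
    [0, 0, 0, 0, 0, 0, -1],
    [0, 0, 0, 0, 0, 0, -1],
    [0, 0, 0, 0, 0, 0, -1],
    [0, 0, 0, 0, 0, 0, -1],
    [0, 0, 0, 0, 0, 0, -1],
    [0, 0, 0, 0, 0, 0, -1]
  ],
  "squeeze": 60
}}

```text
time_s: 5.65
ee_pos: [0.4783, -0.3168, 0.1587]
eef_rot: [-1.287, 1.077, -1.081]
ft_force: [-0.0, -0.4, -0.5]
finger_gap: 0.207
```

```bash
python3 - <<'E'
from plan import *
stat()
E
```

```text
t 5.65 p [ 478.3 -316.8  158.7] hd -1.3955 yaxis [ 0.0013 -0.0015 -1.    ] F [-0.04 -0.39 -0.46] gap 0.207 q [-0.02  0.59  0.73  1.9  -0.51  0.85 -0.43]
```

```bash
python3 - <<'E'
from plan import *
from fit import f,w
p=f.x
a=w(p,(-.105,.0845,.30)); print(a, w(p,(-.097,.0845,.1797)), w(p,(-.062,.0845,.1797)))
plan([((.4783,-.3168,.27),-1.3955,3),((.45,-.2,.3),-1.45,None),(a,p[2]-np.pi/2,None)],-1)
E
```

```text
[0.52571718 0.09823907 0.3       ] [0.53358338 0.09678206 0.1797    ] [0.56799801 0.09040766 0.1797    ]
[[0.1,-37.1,0.0,0,0.0,0.001,-1],[0.0,-37.1,0.0,0,0.0,0.001,-1],[0.0,-37.1,0,0,0.0,0.001,-1],[-40.0,-10.0,-2.5,0.0,0.018,0.0,-1],[-39.9,-10.0,-3.2,0.0,0.018,0.0,-1],[-39.9,-10.0,-3.9,0.0,0.018,0.0,-1],[-41.0,0.0,15.9,0,0.043,0,-1],[-41.6,0.0,14.1,0,0.043,0,-1],[-42.2,0.0,12.3,0,0.043,0,-1],[-42.7,0.0,10.4,0,0.043,0,-1],[-43.1,0.0,8.5,0,0.043,0,-1],[-43.4,0.0,6.7,0,0.043,0,-1]]
[[-43.7,0.0,4.8,0,0.043,0,-1]]
```

Request:
{"api": "carry_out", "payload": {
  "targets": [
    [0, -15, 0, 0, 0, 0, -1],
    [0, -30, 0, 0, 0, 0, -1],
    [0, -35, 0, 0, 0, 0, -1],
    [0, -30, 0, 0, 0, 0, -1],
    [-40, -10, -3, 0, 0.018, 0, -1],
    [-40, -10, -3, 0, 0.018, 0, -1],
    [-40, -10, -4, 0, 0.018, 0, -1],
    [-41, 0, 16, 0, 0.043, 0, -1],
    [-42, 0, 14, 0, 0.043, 0, -1],
    [-42, 0, 12, 0, 0.043, 0, -1],
    [-43, 0, 10, 0, 0.043, 0, -1],
    [0, 0, 0, 0, 0, 0, -1]
  ]
}}

```text
time_s: 6.85
ee_pos: [0.4915, -0.0234, 0.3126]
eef_rot: [-1.169, 1.259, -1.262]
ft_force: [0.2, -0.7, -1.5]
finger_gap: 0.203
```

```bash
python3 - <<'E'
from plan import *
from fit import f,w
p=f.x
stat()
a=w(p,(-.105,.0845,.26))
plan([(a,p[2]-np.pi/2,None)],-1)
E
```

```text
t 6.85 p [491.5 -23.4 312.6] hd -1.6423 yaxis [ 0.0049  0.0027 -1.    ] F [ 0.18 -0.75 -1.46] gap 0.203 q [-0.81  0.22  0.91  1.94 -0.2   1.06 -1.46]
[[-41.2,17.7,8.4,-0.002,0.037,-0.001,-1],[-41.5,17.6,6.9,-0.002,0.037,-0.001,-1],[-41.8,17.6,5.4,-0.002,0.037,-0.001,-1]]
```

Request:
{"api": "carry_out", "payload": {
  "targets": [
    [-41, 18, 8, 0, 0.037, 0, -1],
    [-41, 18, 7, 0, 0.037, 0, -1],
    [-40, 18, 5, 0, 0.037, 0, -1],
    [0, 0, 0, 0, 0, 0, -1],
    [0, 0, 0, 0, 0, 0, -1]
  ]
}}

```text
time_s: 7.35
ee_pos: [0.5262, 0.0976, 0.2625]
eef_rot: [-1.105, 1.34, -1.345]
ft_force: [-0.3, -1.4, -1.8]
finger_gap: 0.203
```

```bash
python3 - <<'E'
from plan import *
from fit import f,w
from crop import gcrop
p=f.x
stat()
plan([(w(p,(-.105,.0845,.22)),p[2]-np.pi/2,2)],-1)
d=snap("top","c_top.png"); d2=snap("scene","c_scene.png")
E
```

```text
t 7.35 p [526.2  97.6 262.5] hd -1.7568 yaxis [ 0.0094  0.0042 -0.9999] F [-0.3  -1.38 -1.76] gap 0.203 q [-0.93  0.38  0.84  1.91 -0.34  0.99 -1.69]
[[-0.2,21.2,-0.5,-0.004,-0.001,-0.003,-1],[-0.2,21.2,-0.4,-0.004,-0.001,-0.003,-1]]
```

View pics/c_top.png

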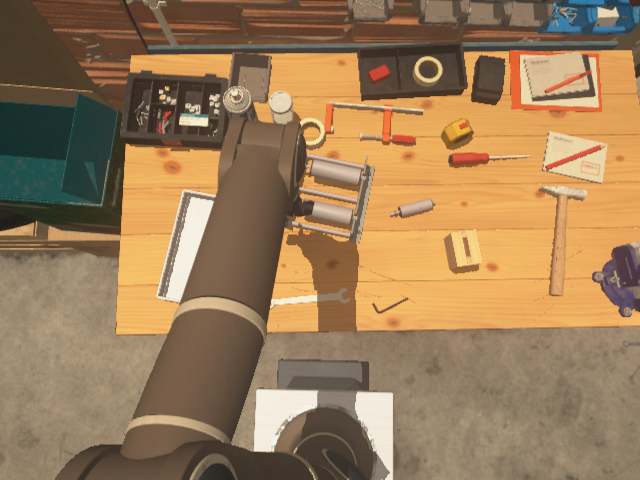

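View pics/c_scene.png

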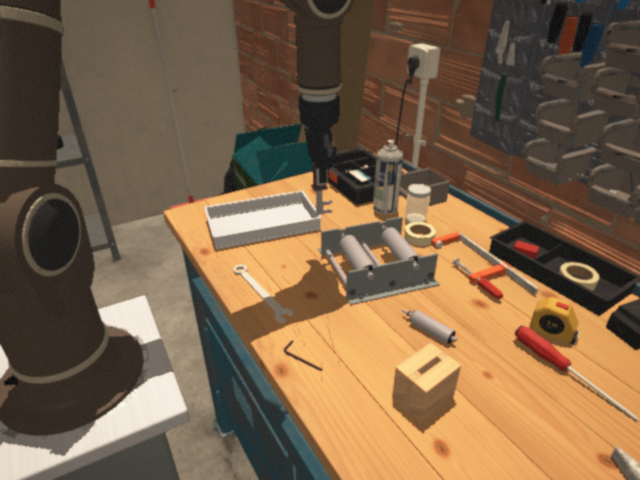

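Request:
{"api": "carry_out", "payload": {
  "targets": [
    [0, 22, 0, -0.006, 0, -0.004, -1],
    [0, 22, 0, -0.004, 0, -0.004, -1],
    [0, 20, 0, 0, 0, 0, -1],
    [0, 10, 0, 0, 0, 0, -1],
    [0, 0, 0, 0, 0, 0, -1],
    [0, 0, 0, 0, 0, 0, -1]
  ]
}}

```text
time_s: 8.05
ee_pos: [0.5281, 0.0905, 0.1924]
eef_rot: [-1.104, 1.349, -1.351]
ft_force: [1.1, 0.4, -0.8]
finger_gap: 0.205
```

```bash
python3 - <<'E'
from plan import *
from fit import f,w
from crop import gcrop
p=f.x
stat()
plan([(w(p,(-.097,.0845,.1797)),p[2]-np.pi/2,1)],-1)
d=vision.capture("scene")
gcrop(d["color"],(300,190,400,275),7.5,"e_scene.png")
s=status.sense(); M=R.from_rotvec(s["eef_rot"])
for a,n in ((( 0,.1347,0),"slot"),((0,.1347+.006,.028),"lowtip"),((0,.1347-.006,.028),"uptip"),((0,.1347+.017,0),"low"),((0,.0567,0),"grip")):
    q=s["ee_pos"]+M.apply(a); print(n,q,proj(d,q))
E
```

```text
t 8.05 p [528.1  90.5 192.4] hd -1.7661 yaxis [ 0.0054  0.003  -1.    ] F [ 1.14  0.4  -0.84] gap 0.205 q [-0.84  0.48  0.77  1.97 -0.44  0.86 -1.6 ]
[[-7.1,12.7,4.1,-0.005,-0.012,-0.004,-1]]
slot [0.52902737 0.09099802 0.05786768] [322.13659321 237.14091262]
lowtip [0.55652982 0.085585   0.05200984] [334.15874585 237.25180458]
uptip [0.55646042 0.08554785 0.06400958] [334.21290039 232.68637487]
low [0.52912568 0.09105066 0.04086805] [322.17019609 243.57199879]
grip [0.52857629 0.0907565  0.135866  ] [321.97411708 206.04542829]
```

View pics/e_scene.png

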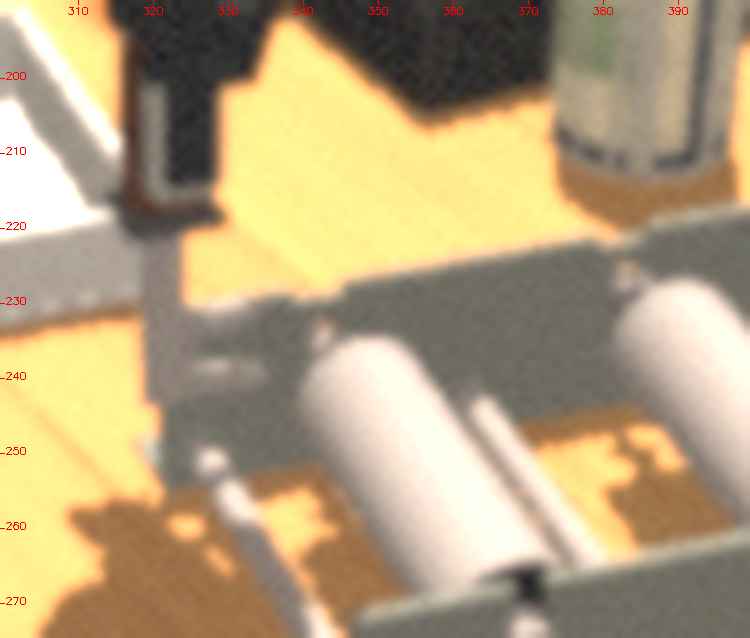

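Request:
{"api": "carry_out", "payload": {
  "targets": [
    [-7, 13, 2, -0.005, -0.012, -0.004, -1],
    [0, 0, 0, 0, 0, 0, -1],
    [0, 0, 0, 0, 0, 0, -1]
  ]
}}

```text
time_s: 8.4
ee_pos: [0.533, 0.0981, 0.1804]
eef_rot: [-1.115, 1.341, -1.341]
ft_force: [-0.6, -0.6, -1.8]
finger_gap: 0.206
```

```bash
cat > loc.py <<'E'
from plan import *
from fit import f,w
p=f.x
def loc(off=(0,.1347,0)):
    s=status.sense(); M=R.from_rotvec(s["eef_rot"]); q=s["ee_pos"]+M.apply(off)
    d=q-np.array([p[0],p[1],0]); c,si=np.cos(p[2]),np.sin(p[2])
    print("slot in track(mm)",np.round(1000*np.array([c*d[0]+si*d[1],-si*d[0]+c*d[1],d[2]]),1), "Ftrack",np.round(R.from_rotvec([0,0,-p[2]]).apply(s["ft_force"]),1))
E
python3 - <<'E'
from loc import *
stat();loc()
plan([(w(p,(-.097,.0845,.1797)),p[2]-np.pi/2,1)],-1)
E
```

```text
t 8.4 p [533.   98.1 180.4] hd -1.7523 yaxis [ 0.0027  0.0016 -1.    ] F [-0.57 -0.63 -1.76] gap 0.206 q [-0.83  0.5   0.75  1.96 -0.46  0.85 -1.59]
slot in track(mm) [-97.5  86.   45.7] Ftrack [-0.4 -0.7 -1.8]
[[1.2,0.7,0.8,-0.002,0.002,-0.002,-1]]
```

Request:
{"api": "carry_out", "payload": {
  "targets": [
    [2, 1, 6, -0.002, 0, -0.002, -1],
    [0, 0, 6, 0, 0, 0, -1],
    [0, 0, 0, 0, 0, 0, -1]
  ]
}}

```text
time_s: 8.7
ee_pos: [0.5457, 0.094, 0.1797]
eef_rot: [-1.118, 1.34, -1.341]
ft_force: [-0.1, -0.0, -0.7]
finger_gap: 0.201
```

```bash
python3 - <<'E'
from loc import *
from crop import gcrop
stat();loc()
d=vision.capture("scene")
gcrop(d["color"],(310,210,370,265),12,"f_scene.png")
loc()
E
```

```text
t 8.7 p [545.7  94.  179.7] hd -1.7514 yaxis [ 7.e-04 -2.e-04 -1.e+00] F [-0.14 -0.03 -0.75] gap 0.201 q [-0.81  0.52  0.75  1.93 -0.46  0.86 -1.57]
slot in track(mm) [-84.5  83.9  45. ] Ftrack [-0.1 -0.1 -0.7]
slot in track(mm) [-84.9  83.8  44.9] Ftrack [ 0.   0.3 -0.6]
```

View pics/f_scene.png

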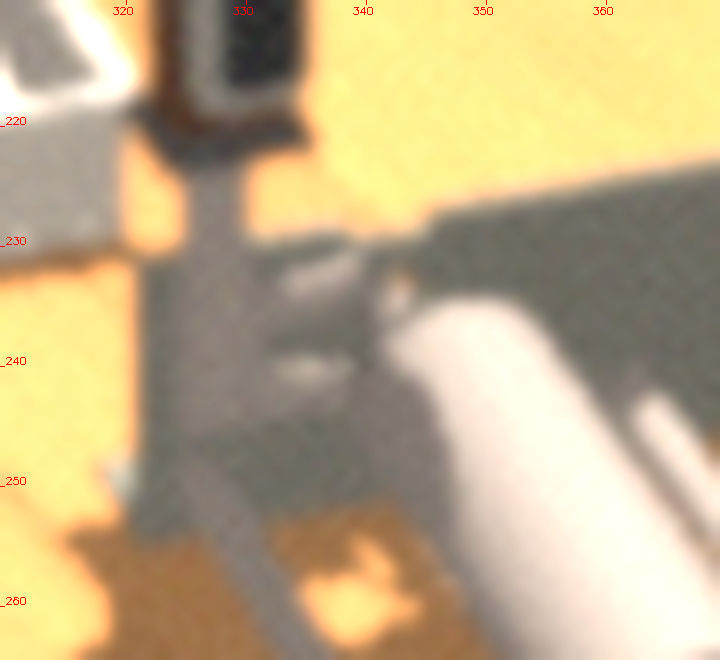

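Request:
{"api": "carry_out", "payload": {
  "targets": [
    [0, 0, 5, 0, 0, 0, -1],
    [0, 0, 5, 0, 0, 0, -1],
    [0, 0, 0, 0, 0, 0, -1]
  ]
}}

```text
time_s: 9.05
ee_pos: [0.556, 0.0918, 0.1797]
eef_rot: [-1.118, 1.341, -1.342]
ft_force: [0.2, -0.6, -1.9]
finger_gap: 0.203
```

```bash
python3 - <<'E'
from loc import *
loc();stat()
E
```

```text
slot in track(mm) [-74.   83.7  45. ] Ftrack [ 0.3 -0.6 -1.9]
t 9.05 p [556.   91.8 179.7] hd -1.752 yaxis [ 4.e-04 -2.e-04 -1.e+00] F [ 0.19 -0.63 -1.88] gap 0.203 q [-0.79  0.54  0.74  1.91 -0.47  0.87 -1.56]
```

Request:
{"api": "carry_out", "payload": {
  "targets": [
    [0, 0, 5, 0, 0, 0, -1],
    [0, 0, 5, 0, 0, 0, -1],
    [0, 0, 0, 0, 0, 0, -1]
  ]
}}

```text
time_s: 9.35
ee_pos: [0.5668, 0.0898, 0.1797]
eef_rot: [-1.118, 1.341, -1.342]
ft_force: [0.4, -0.6, -0.9]
finger_gap: 0.206
```

```bash
python3 - <<'E'
from loc import *
loc();stat()
from crop import gcrop
d=vision.capture("scene")
gcrop(d["color"],(310,210,370,265),12,"g_scene.png")
E
```

```text
slot in track(mm) [-63.   83.7  45. ] Ftrack [ 0.5 -0.6 -0.9]
t 9.35 p [566.8  89.8 179.7] hd -1.7519 yaxis [ 4.e-04 -2.e-04 -1.e+00] F [ 0.38 -0.64 -0.86] gap 0.206 q [-0.78  0.55  0.74  1.88 -0.48  0.88 -1.56]
```

View pics/g_scene.png

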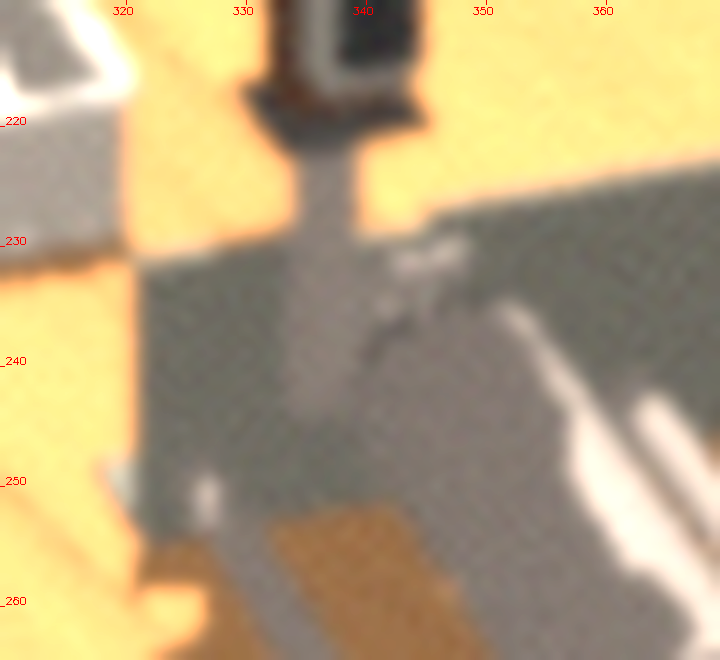

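Request:
{"api": "carry_out", "payload": {
  "targets": [
    [2, 0, 0, 0, 0, 0, -1],
    [0, 0, 0, 0, 0, 0, -1]
  ]
}}

```text
time_s: 9.6
ee_pos: [0.5658, 0.0877, 0.1795]
eef_rot: [-1.119, 1.342, -1.341]
ft_force: [0.5, -0.1, -0.8]
finger_gap: 0.202
```

```bash
python3 - <<'E'
from loc import *
loc()
E
```

```text
slot in track(mm) [-63.7  81.4  44.8] Ftrack [ 0.5 -0.  -0.8]
```

Request:
{"api": "carry_out", "payload": {
  "targets": [
    [2, 0, 0, 0, 0, 0, -1],
    [0, 0, 0, 0, 0, 0, -1]
  ]
}}

```text
time_s: 9.8
ee_pos: [0.5652, 0.0857, 0.1795]
eef_rot: [-1.119, 1.342, -1.341]
ft_force: [0.0, -0.6, -2.3]
finger_gap: 0.204
```

```bash
python3 - <<'E'
from loc import *
loc()
E
```

```text
slot in track(mm) [-64.   79.3  44.8] Ftrack [ 0.1 -0.6 -2.3]
```

Request:
{"api": "carry_out", "payload": {
  "targets": [
    [1.5, 0, 0.5, 0, 0, 0, -1],
    [0, 0, 0, 0, 0, 0, -1]
  ]
}}

```text
time_s: 10.0
ee_pos: [0.5653, 0.0845, 0.1796]
eef_rot: [-1.118, 1.342, -1.34]
ft_force: [-0.6, 0.4, -0.5]
finger_gap: 0.202
```

```bash
python3 - <<'E'
from loc import *
loc()
E
```

```text
slot in track(mm) [-63.7  78.2  44.9] Ftrack [-0.7  0.3 -0.5]
```

Request:
{"api": "carry_out", "payload": {
  "targets": [
    [1.5, 0, 0.5, 0, 0, 0, -1],
    [0, 0, 0, 0, 0, 0, -1]
  ]
}}

```text
time_s: 10.2
ee_pos: [0.5656, 0.0836, 0.1796]
eef_rot: [-1.118, 1.342, -1.339]
ft_force: [0.2, 0.7, -2.3]
finger_gap: 0.202
```

```bash
python3 - <<'E'
from loc import *
loc()
E
```

```text
slot in track(mm) [-63.2  77.6  44.9] Ftrack [ 0.   0.7 -2.3]
```

Request:
{"api": "carry_out", "payload": {
  "targets": [
    [2, 0, 0, 0, 0, 0, -1]
  ]
}}

```text
time_s: 10.3
ee_pos: [0.5654, 0.0827, 0.1796]
eef_rot: [-1.117, 1.342, -1.337]
ft_force: [1.2, 5.7, -1.8]
finger_gap: 0.201
```

```bash
python3 - <<'E'
from loc import *
loc()
E
```

```text
slot in track(mm) [-63.2  76.8  44.9] Ftrack [ 0.2  5.9 -1.8]
```

Request:
{"api": "carry_out", "payload": {
  "targets": [
    [3, 0, 0, 0, 0, 0, -1]
  ]
}}

```text
time_s: 10.4
ee_pos: [0.565, 0.081, 0.1797]
eef_rot: [-1.116, 1.342, -1.335]
ft_force: [1.5, 5.7, -2.5]
finger_gap: 0.203
```

```bash
python3 - <<'E'
from loc import *
loc()
E
```

```text
slot in track(mm) [-63.3  75.3  45. ] Ftrack [ 0.4  5.9 -2.5]
```

Request:
{"api": "carry_out", "payload": {
  "targets": [
    [3, 0, 0, 0, 0, 0, -1]
  ]
}}

```text
time_s: 10.5
ee_pos: [0.5647, 0.0796, 0.1797]
eef_rot: [-1.115, 1.342, -1.333]
ft_force: [1.5, 7.0, -2.3]
finger_gap: 0.206
```

```bash
python3 - <<'E'
from loc import *
loc();stat()
E
```

```text
slot in track(mm) [-63.4  74.2  45. ] Ftrack [ 0.2  7.1 -2.3]
t 10.5 p [564.7  79.6 179.7] hd -1.7476 yaxis [ 5.0e-04  6.9e-03 -1.0e+00] F [ 1.49  6.97 -2.32] gap 0.206 q [-0.76  0.55  0.73  1.89 -0.48  0.88 -1.53]
```

Request:
{"api": "carry_out", "payload": {
  "targets": [
    [3, 0, 0, 0, 0, 0, -1]
  ]
}}

```text
time_s: 10.6
ee_pos: [0.5643, 0.0784, 0.1797]
eef_rot: [-1.114, 1.341, -1.33]
ft_force: [1.1, 7.7, -3.1]
finger_gap: 0.207
```

```bash
python3 - <<'E'
from loc import *
loc();stat()
E
```

```text
slot in track(mm) [-63.5  73.3  45. ] Ftrack [-0.3  7.8 -3.1]
t 10.6 p [564.3  78.4 179.7] hd -1.7461 yaxis [ 9.0e-04  9.4e-03 -1.0e+00] F [ 1.14  7.73 -3.07] gap 0.207 q [-0.75  0.55  0.73  1.9  -0.48  0.88 -1.52]
```

Request:
{"api": "carry_out", "payload": {
  "targets": [
    [3.5, 0, 0.5, 0, 0.005, -0.005, -1]
  ]
}}

```text
time_s: 10.7
ee_pos: [0.5644, 0.077, 0.1797]
eef_rot: [-1.114, 1.343, -1.334]
ft_force: [1.9, 9.6, -2.9]
finger_gap: 0.2
```

```bash
python3 - <<'E'
from loc import *
loc();stat()
E
```

```text
slot in track(mm) [-63.2  71.6  45. ] Ftrack [ 0.2  9.7 -2.9]
t 10.7 p [564.4  77.  179.7] hd -1.7495 yaxis [ 4.0e-04  7.5e-03 -1.0e+00] F [ 1.93  9.55 -2.89] gap 0.2 q [-0.75  0.55  0.73  1.9  -0.48  0.88 -1.53]
```

Request:
{"api": "carry_out", "payload": {
  "targets": [
    [3.5, 0, 0.5, 0, 0.005, -0.005, -1]
  ]
}}

```text
time_s: 10.8
ee_pos: [0.5645, 0.076, 0.1797]
eef_rot: [-1.114, 1.345, -1.337]
ft_force: [1.7, 9.2, -3.5]
finger_gap: 0.201
```

```bash
python3 - <<'E'
from loc import *
loc();stat()
E
```

```text
slot in track(mm) [-62.9  70.5  45. ] Ftrack [ 0.   9.3 -3.5]
t 10.8 p [564.5  76.  179.7] hd -1.7527 yaxis [ 0.     0.006 -1.   ] F [ 1.73  9.18 -3.54] gap 0.201 q [-0.75  0.55  0.74  1.9  -0.48  0.88 -1.53]
```

Request:
{"api": "carry_out", "payload": {
  "targets": [
    [2.5, -3, 0.2, 0, 0, -0.001, -1],
    [2.5, -3, 0.2, 0, 0, -0.001, -1]
  ]
}}

```text
time_s: 11.0
ee_pos: [0.5642, 0.0765, 0.1855]
eef_rot: [-1.113, 1.345, -1.33]
ft_force: [1.8, 8.9, -4.3]
finger_gap: 0.204
```

```bash
python3 - <<'E'
from loc import *
loc();stat()
E
```

```text
slot in track(mm) [-63.4  71.6  50.8] Ftrack [ 0.2  9.1 -4.3]
t 11.0 p [564.2  76.5 185.5] hd -1.7485 yaxis [-2.000e-04  1.090e-02 -9.999e-01] F [ 1.81  8.88 -4.33] gap 0.204 q [-0.75  0.54  0.74  1.89 -0.47  0.89 -1.53]
```

Request:
{"api": "carry_out", "payload": {
  "targets": [
    [3.2, -3, 0.4, 0, 0.003, -0.004, -1],
    [3, -3, 0.3, 0, 0.002, -0.003, -1]
  ]
}}

```text
time_s: 11.2
ee_pos: [0.5642, 0.0758, 0.1916]
eef_rot: [-1.113, 1.346, -1.33]
ft_force: [1.5, 9.2, -3.0]
finger_gap: 0.205
```

```bash
python3 - <<'E'
from loc import *
loc();stat()
E
```

```text
slot in track(mm) [-63.4  70.9  56.9] Ftrack [-0.2  9.4 -3. ]
t 11.2 p [564.2  75.8 191.6] hd -1.749 yaxis [-7.000e-04  1.120e-02 -9.999e-01] F [ 1.52  9.24 -2.98] gap 0.205 q [-0.76  0.53  0.74  1.89 -0.47  0.9  -1.53]
```

Request:
{"api": "carry_out", "payload": {
  "targets": [
    [3, -3, 0.3, 0, 0.002, -0.003, -1],
    [3, -3, 0.3, 0, 0.002, -0.003, -1],
    [3, -3, 0.3, 0, 0.002, -0.003, -1]
  ]
}}

```text
time_s: 11.5
ee_pos: [0.5643, 0.0751, 0.2009]
eef_rot: [-1.112, 1.346, -1.328]
ft_force: [1.4, 8.6, -2.8]
finger_gap: 0.206
```

```bash
python3 - <<'E'
from loc import *
loc();stat()
d=vision.capture("scene")
from crop import gcrop
gcrop(d["color"],(310,200,390,265),10,"h_scene.png")
loc()
E
```

```text
slot in track(mm) [-63.3  70.5  66.3] Ftrack [-0.2  8.7 -2.8]
t 11.5 p [564.3  75.1 200.9] hd -1.7483 yaxis [-8.000e-04  1.330e-02 -9.999e-01] F [ 1.41  8.6  -2.82] gap 0.206 q [-0.76  0.52  0.75  1.88 -0.46  0.92 -1.54]
slot in track(mm) [-63.   70.5  66.7] Ftrack [-0.2  9.1 -2.4]
```

View pics/h_scene.png

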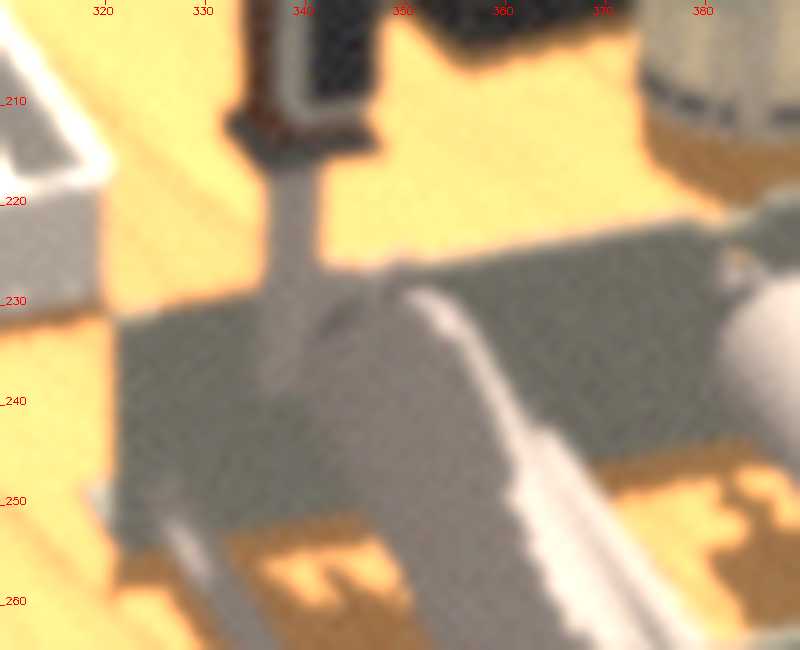

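Request:
{"api": "carry_out", "payload": {
  "targets": [
    [0, -0.5, 0.3, 0, 0.002, -0.003, -1],
    [0, 0, 0.2, 0, 0, -0.003, -1],
    [-1, 0, 0, 0, 0, 0, -1]
  ]
}}

```text
time_s: 11.85
ee_pos: [0.5655, 0.0813, 0.2021]
eef_rot: [-1.112, 1.345, -1.325]
ft_force: [2.1, 0.7, -3.2]
finger_gap: 0.205
```

```bash
python3 - <<'E'
from loc import *
loc();stat()
E
```

```text
slot in track(mm) [-63.2  77.   67.4] Ftrack [ 1.9  1.1 -3.2]
t 11.85 p [565.5  81.3 202.1] hd -1.746 yaxis [-3.000e-04  1.440e-02 -9.999e-01] F [ 2.06  0.75 -3.16] gap 0.205 q [-0.77  0.52  0.75  1.87 -0.46  0.92 -1.55]
```

Request:
{"api": "carry_out", "payload": {
  "targets": [
    [-3, 0, 0.3, 0, 0.004, -0.007, -1],
    [-3, 0, 0.3, 0, 0.004, -0.007, -1],
    [0, 0, 0, 0, 0, 0, -1]
  ]
}}

```text
time_s: 12.15
ee_pos: [0.5665, 0.0858, 0.2016]
eef_rot: [-1.122, 1.346, -1.345]
ft_force: [0.2, 1.3, -3.9]
finger_gap: 0.198
```

```bash
python3 - <<'E'
from loc import *
loc();stat()
E
```

```text
slot in track(mm) [-63.1  79.2  66.9] Ftrack [-0.1  1.3 -3.9]
t 12.15 p [566.5  85.8 201.6] hd -1.7558 yaxis [-0.0047 -0.0031 -1.    ] F [ 0.16  1.34 -3.9 ] gap 0.198 q [-0.79  0.53  0.76  1.87 -0.45  0.93 -1.58]
```

Out of contact sideways; now lower.

Request:
{"api": "carry_out", "payload": {
  "targets": [
    [-1.5, 2, 0, 0, 0, 0, -1],
    [0, 2, 0, 0.003, 0, 0, -1],
    [0, 0, 0, 0, 0, 0, -1]
  ]
}}

```text
time_s: 12.45
ee_pos: [0.5669, 0.0863, 0.1972]
eef_rot: [-1.12, 1.343, -1.349]
ft_force: [-1.1, 0.3, -1.2]
finger_gap: 0.202
```

```bash
python3 - <<'E'
from loc import *
loc();stat()
d=vision.capture("scene")
from crop import gcrop
gcrop(d["color"],(310,200,390,265),10,"i_scene.png")
E
```

```text
slot in track(mm) [-62.3  79.5  62.5] Ftrack [-1.1  0.1 -1.2]
t 12.45 p [566.9  86.3 197.2] hd -1.7567 yaxis [-0.0013 -0.0052 -1.    ] F [-1.07  0.35 -1.23] gap 0.202 q [-0.79  0.53  0.76  1.87 -0.45  0.92 -1.58]
```

View pics/i_scene.png

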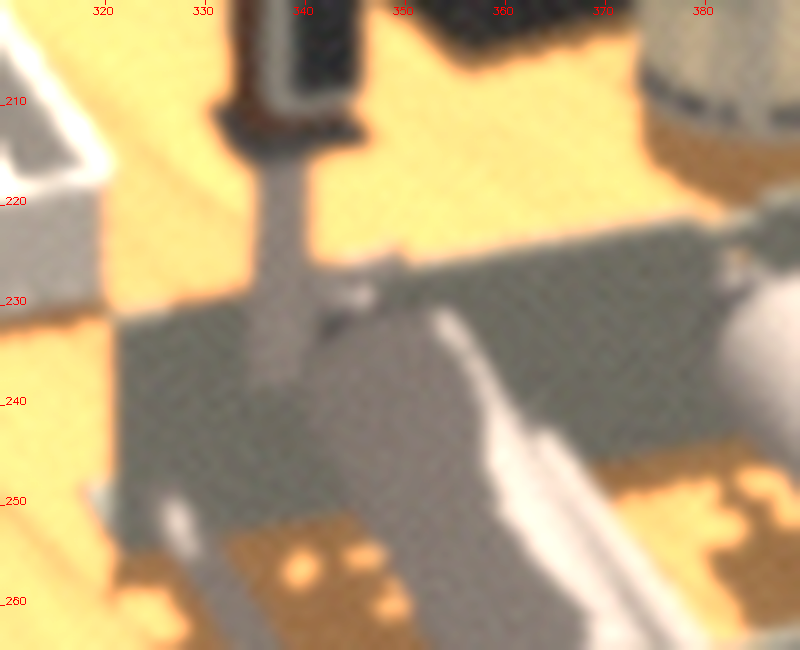

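Request:
{"api": "carry_out", "payload": {
  "targets": [
    [-0.5, 0, -4, 0, 0, 0, -1],
    [0, 0, -5, 0, 0, 0, -1],
    [0, 0, 0, 0, 0, 0, -1]
  ]
}}

```text
time_s: 12.8
ee_pos: [0.5576, 0.0881, 0.1977]
eef_rot: [-1.119, 1.343, -1.349]
ft_force: [-0.7, 0.1, -1.8]
finger_gap: 0.205
```

```bash
python3 - <<'E'
from loc import *
loc();stat()
E
```

```text
slot in track(mm) [-71.7  79.7  63. ] Ftrack [-0.7 -0.1 -1.8]
t 12.8 p [557.6  88.1 197.7] hd -1.7575 yaxis [-8.e-04 -5.e-03 -1.e+00] F [-0.72  0.06 -1.82] gap 0.205 q [-0.8   0.52  0.76  1.89 -0.44  0.91 -1.58]
```

Request:
{"api": "carry_out", "payload": {
  "targets": [
    [0, 0.5, -6, 0, 0, 0, -1],
    [0, 0, -8, 0, 0, 0, -1],
    [0, 0, -8, 0, 0, 0, -1],
    [0, 0, -10, 0, 0, 0, -1],
    [0, 0, -5, 0, 0, 0, -1],
    [0, 0, 0, 0, 0, 0, -1]
  ]
}}

```text
time_s: 13.4
ee_pos: [0.5172, 0.0958, 0.1973]
eef_rot: [-1.119, 1.344, -1.348]
ft_force: [0.6, -0.7, -1.1]
finger_gap: 0.207
```

```bash
python3 - <<'E'
from loc import *
loc();stat()
d=vision.capture("scene")
from crop import gcrop
gcrop(d["color"],(300,195,400,275),8,"j_scene.png")
E
```

```text
slot in track(mm) [-113.    80.    62.6] Ftrack [ 0.8 -0.6 -1.1]
t 13.4 p [517.2  95.8 197.3] hd -1.757 yaxis [-0.0012 -0.004  -1.    ] F [ 0.63 -0.72 -1.14] gap 0.207 q [-0.88  0.46  0.78  1.99 -0.42  0.87 -1.62]
```

View pics/j_scene.png

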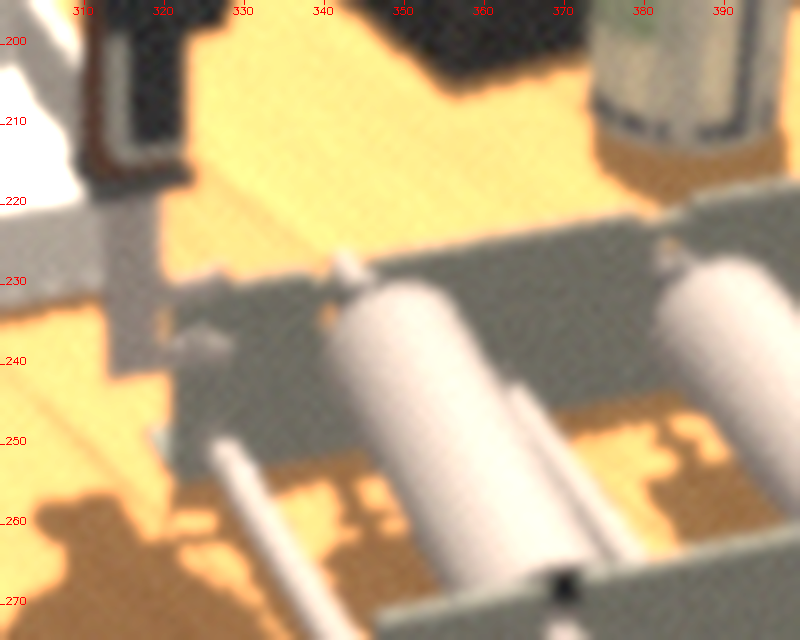

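```bash
python3 - <<'E'
from plan import *
s=status.sense(); x,y,z=s["ee_pos"]
plan([((x-.01,y,.28),-1.757,2),((.45,-.15,.29),-1.45,None),((.4783,-.3168,.275),-1.3955,None)],-1)
E
```

```text
[[1.1,-41.3,-4.9,0.0,0,0.002,-1],[1.0,-41.3,-4.9,0.0,0,0.002,-1],[42.0,-1.7,-1.8,0,-0.051,0,-1],[41.9,-1.7,-4.0,0,-0.051,0,-1],[41.6,-1.7,-6.1,0,-0.051,0,-1],[41.3,-1.7,-8.2,0,-0.051,0,-1],[40.8,-1.7,-10.3,0,-0.051,0,-1],[40.2,-1.7,-12.4,0,-0.051,0,-1],[42.2,3.7,2.0,0.0,-0.014,0.0,-1],[42.3,3.7,1.4,0.0,-0.014,0.0,-1],[42.3,3.7,0.8,0.0,-0.014,0.0,-1],[42.3,3.7,0.3,0.0,-0.014,0.0,-1]]
```

Request:
{"api": "carry_out", "payload": {
  "targets": [
    [1, -41, -5, 0, 0, 0.002, -1],
    [1, -41, -5, 0, 0, 0.002, -1],
    [42, -2, -2, 0, -0.05, 0, -1],
    [42, -2, -4, 0, -0.05, 0, -1],
    [42, -2, -6, 0, -0.05, 0, -1],
    [41, -2, -8, 0, -0.05, 0, -1],
    [41, -2, -10, 0, -0.05, 0, -1],
    [40, -2, -12, 0, -0.05, 0, -1],
    [42, 4, 2, 0, -0.015, 0, -1],
    [42, 4, 1, 0, -0.015, 0, -1],
    [42, 4, 1, 0, -0.015, 0, -1],
    [0, 0, 0, 0, 0, 0, -1]
  ]
}}

```text
time_s: 14.65
ee_pos: [0.4759, -0.2878, 0.2864]
eef_rot: [-1.285, 1.065, -1.084]
ft_force: [0.2, -0.6, -1.5]
finger_gap: 0.207
```

```bash
python3 - <<'E'
from plan import *
stat()
plan([((.4783,-.3168,.265),-1.3955,None)],-1)
E
```

```text
t 14.65 p [ 475.9 -287.8  286.4] hd -1.3902 yaxis [ 0.0115 -0.0047 -0.9999] F [ 0.19 -0.65 -1.51] gap 0.207 q [-0.21  0.4   0.89  1.84 -0.36  1.06 -0.58]
[[28.8,21.5,-3.1,-0.011,0.005,0.007,-1]]
```

Request:
{"api": "carry_out", "payload": {
  "targets": [
    [29, 20, -3, -0.011, 0.005, 0.007, -1],
    [0, 0, 0, 0, 0, 0, -1],
    [0, 0, 0, 0, 0, 0, -1]
  ]
}}

```text
time_s: 14.95
ee_pos: [0.4784, -0.32, 0.2653]
eef_rot: [-1.288, 1.083, -1.081]
ft_force: [0.1, -0.0, -0.1]
finger_gap: 0.207
```

```bash
python3 - <<'E'
from plan import *
stat()
plan([((.4783,-.3168,.250),-1.3955,1)],-1)
E
```

```text
t 14.95 p [ 478.4 -320.   265.3] hd -1.3988 yaxis [-2.1e-03 -7.0e-04 -1.0e+00] F [ 0.09 -0.01 -0.08] gap 0.207 q [-0.12  0.47  0.86  1.8  -0.4   1.06 -0.51]
[[-3.1,15.3,0.4,0.002,-0.003,0.0,-1]]
```

Request:
{"api": "carry_out", "payload": {
  "targets": [
    [-3, 15, 0, 0.002, -0.003, 0, -1],
    [0, 13, 0, 0, 0, 0, -1],
    [0, 0, 0, 0, 0, 0, -1],
    [0, 0, 0, 0, 0, 0, -1]
  ]
}}

```text
time_s: 15.35
ee_pos: [0.4791, -0.3145, 0.2376]
eef_rot: [-1.287, 1.076, -1.078]
ft_force: [0.1, -0.6, -1.6]
finger_gap: 0.204
```

```bash
python3 - <<'E'
from plan import *
stat()
plan([((.4783,-.3168,.235),-1.3955,1)],-1)
s=status.sense(); M=R.from_rotvec(s["eef_rot"]); print("slot at",s["ee_pos"]+M.apply([0,.1347,0]))
d=vision.capture("scene")
from crop import gcrop
gcrop(d["color"],(380,290,480,390),6,"k_scene.png")
E
```

```text
t 15.35 p [ 479.1 -314.5  237.6] hd -1.3925 yaxis [ 0.0018  0.     -1.    ] F [ 0.12 -0.58 -1.56] gap 0.204 q [-0.11  0.49  0.84  1.84 -0.43  1.   -0.49]
[[2.1,2.6,-1.2,-0.002,0.003,0.0,-1]]
slot at [ 0.47939159 -0.31451355  0.10286372]
```

View pics/k_scene.png

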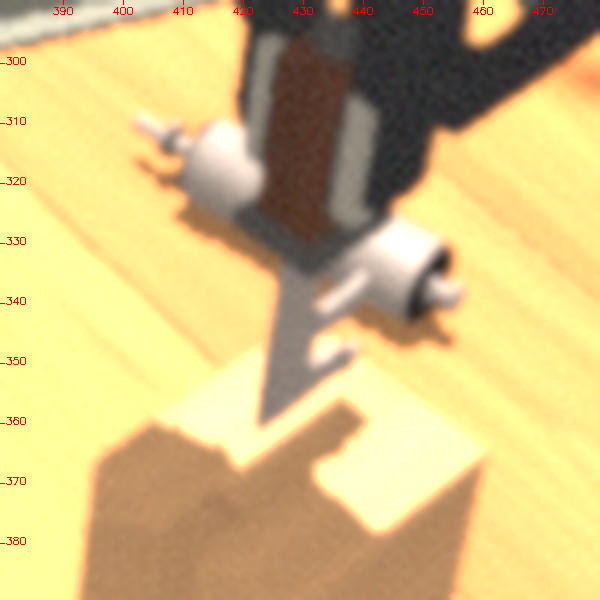

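Request:
{"api": "carry_out", "payload": {
  "targets": [
    [2.5, 3, -1.5, -0.002, -0.003, 0, -1],
    [0, 0, 0, 0, 0, 0, -1]
  ]
}}

```text
time_s: 15.6
ee_pos: [0.4787, -0.3172, 0.2354]
eef_rot: [-1.29, 1.072, -1.075]
ft_force: [-0.6, 0.7, -1.3]
finger_gap: 0.202
```

```bash
python3 - <<'E'
from plan import *
stat()
plan([((.4783,-.3168,.225),-1.3955,1)],-1)
s=status.sense(); M=R.from_rotvec(s["eef_rot"]); print("slot at",s["ee_pos"]+M.apply([0,.1347,0]))
E
```

```text
t 15.6 p [ 478.7 -317.2  235.4] hd -1.3882 yaxis [ 1.3e-03 -7.0e-04 -1.0e+00] F [-0.59  0.67 -1.28] gap 0.202 q [-0.1   0.5   0.83  1.84 -0.44  0.99 -0.48]
[[-0.5,10.4,-0.3,-0.001,0.007,0.001,-1]]
slot at [ 0.47884998 -0.31727935  0.10074854]
```

Request:
{"api": "carry_out", "payload": {
  "targets": [
    [0, 10, 0, -0.001, 0.007, 0.001, -1],
    [0, 10, 0, 0, 0, 0, -1],
    [0, 10, 0, 0, 0, 0, -1]
  ]
}}

```text
time_s: 15.9
ee_pos: [0.4794, -0.3178, 0.2049]
eef_rot: [-1.286, 1.077, -1.082]
ft_force: [-0.3, -0.3, -2.1]
finger_gap: 0.203
```

```bash
python3 - <<'E'
from plan import *
stat()
plan([((.4783,-.3168,.195),-1.3955,1)],-1)
E
```

```text
t 15.9 p [ 479.4 -317.8  204.9] hd -1.3959 yaxis [ 0.0032 -0.001  -1.    ] F [-0.3  -0.27 -2.14] gap 0.203 q [-0.08  0.54  0.8   1.87 -0.48  0.94 -0.45]
[[-1.2,9.9,-1.0,-0.003,0,0.002,-1]]
```

Request:
{"api": "carry_out", "payload": {
  "targets": [
    [-1, 10, -1.5, -0.003, 0, 0.002, -1],
    [0, 10, -0.5, -0.001, 0, 0, -1],
    [0, 10, 0, 0, 0, 0, -1],
    [0, 0, 0, 0, 0, 0, -1]
  ]
}}

```text
time_s: 16.3
ee_pos: [0.4759, -0.3163, 0.1694]
eef_rot: [-1.289, 1.085, -1.075]
ft_force: [0.5, 0.3, -1.4]
finger_gap: 0.203
```

```bash
python3 - <<'E'
from plan import *
stat()
plan([((.4783,-.3168,.16),-1.3955,1)],-1)
E
```

```text
t 16.3 p [ 475.9 -316.3  169.4] hd -1.3961 yaxis [-0.0058  0.0021 -1.    ] F [ 0.53  0.34 -1.44] gap 0.203 q [-0.05  0.58  0.77  1.89 -0.51  0.88 -0.42]
[[0.9,9.4,2.3,0.005,-0.001,-0.003,-1]]
```

Request:
{"api": "carry_out", "payload": {
  "targets": [
    [0.5, 6, 2, 0.005, 0, -0.002, -1],
    [0, 3, 0, 0, 0, 0, -1],
    [0, 0, 0, 0, 0, 0, -1]
  ]
}}

```text
time_s: 16.6
ee_pos: [0.4782, -0.3168, 0.1597]
eef_rot: [-1.286, 1.08, -1.08]
ft_force: [-0.0, -0.2, -1.6]
finger_gap: 0.201
```

```bash
python3 - <<'E'
from plan import *
stat()
E
```

```text
t 16.6 p [ 478.2 -316.8  159.7] hd -1.3964 yaxis [ 2.e-04  5.e-04 -1.e+00] F [-0.02 -0.22 -1.61] gap 0.201 q [-0.04  0.59  0.75  1.9  -0.53  0.86 -0.41]
```

Request:
{"api": "carry_out", "payload": {
  "targets": [
    [0, 2.5, 0, 0, 0, 0, -1],
    [0, 0, 0, 0, 0, 0, -1]
  ]
}}

```text
time_s: 16.8
ee_pos: [0.4787, -0.3174, 0.1593]
eef_rot: [-1.284, 1.078, -1.081]
ft_force: [0.2, 0.6, -1.6]
finger_gap: 0.203
```

```bash
python3 - <<'E'
from plan import *
stat()
E
```

```text
t 16.8 p [ 478.7 -317.4  159.3] hd -1.3963 yaxis [ 2.5e-03  7.0e-04 -1.0e+00] F [ 0.21  0.64 -1.56] gap 0.203 q [-0.04  0.59  0.75  1.9  -0.53  0.86 -0.41]
```

Request:
{"api": "carry_out", "payload": {
  "targets": [
    [0, 1, 0, 0, 0, 0, -0.2],
    [0, 0, 0, 0, 0, 0, 0],
    [0, 0, 0, 0, 0, 0, 0.5],
    [0, 0, 0, 0, 0, 0, 1],
    [0, 0, 0, 0, 0, 0, 1]
  ]
}}

```text
time_s: 17.3
ee_pos: [0.4795, -0.3178, 0.1591]
eef_rot: [-1.284, 1.076, -1.083]
ft_force: [0.1, -0.1, 0.5]
finger_gap: 0.975
```

```bash
python3 - <<'E'
from plan import *
from loc import p,w
stat()
# above roller: gripper heading along track x (p[2]) , roller_mid at 
a=w(p,(-.05,0,.30)); print(a)
s=status.sense(); x,y,z=s["ee_pos"]
plan([((x,y,.28),-1.3955,3),(a,p[2],None)],1)
E
```

```text
t 17.3 p [ 479.5 -317.8  159.1] hd -1.3963 yaxis [ 4.8e-03 -4.0e-04 -1.0e+00] F [ 0.06 -0.13  0.54] gap 0.975 q [-0.04  0.59  0.75  1.9  -0.54  0.85 -0.41]
[0.56440769 0.0051354  0.3       ]
[[0.1,-40.3,0.2,-0.002,0,0.0,1],[0.0,-40.3,0.1,-0.002,0,0.0,1],[0.0,-40.3,0.1,-0.002,0,0.0,1],[-33.7,-2.2,15.5,0.0,-0.135,0.0,1],[-31.3,-2.2,19.9,0.0,-0.135,0.0,1],[-28.3,-2.2,24.0,0.0,-0.135,0.0,1],[-24.9,-2.2,27.5,0.0,-0.135,0.0,1],[-20.9,-2.2,30.6,0.0,-0.135,0.0,1],[-16.6,-2.2,33.2,0.0,-0.135,0.0,1],[-12.0,-2.2,35.1,0.0,-0.135,0.0,1],[-7.2,-2.2,36.4,0.0,-0.135,0.0,1],[-2.3,-2.2,37.0,0.0,-0.135,0.0,1]]
```

Request:
{"api": "carry_out", "payload": {
  "targets": [
    [0, -30, 0, 0, 0, 0, 1],
    [0, -45, 0, 0, 0, 0, 1],
    [0, -45, 0, -0.005, 0, 0, 1],
    [-34, -2, 15, 0, -0.135, 0, 1],
    [-31, -2, 20, 0, -0.135, 0, 1],
    [-28, -2, 24, 0, -0.135, 0, 1],
    [-25, -2, 28, 0, -0.135, 0, 1],
    [-21, -2, 31, 0, -0.135, 0, 1],
    [-17, -2, 33, 0, -0.135, 0, 1],
    [-12, -2, 35, 0, -0.135, 0, 1],
    [-7, -2, 36, 0, -0.135, 0, 1],
    [-2, 0, 37, 0, -0.135, 0, 1]
  ]
}}

```text
time_s: 18.5
ee_pos: [0.56, 0.0112, 0.3003]
eef_rot: [-1.572, 0.115, -0.118]
ft_force: [1.4, 0.1, -0.4]
finger_gap: 0.999
```

```bash
python3 - <<'E'
from plan import *
from loc import p,w
stat()
plan([(w(p,(-.05,0,.22)),p[2],None)],1)
d=snap("scene","l_scene.png"); d=snap("top","l_top.png")
stat()
E
```

```text
t 18.5 p [560.   11.2 300.3] hd -0.148 yaxis [ 0.0014 -0.0042 -1.    ] F [ 1.37  0.09 -0.39] gap 0.999 q [-0.53  0.33  0.54  1.79 -0.18  1.08 -0.08]
[[2.6,40.2,-2.5,0.002,0.018,0.001,1],[2.6,40.2,-2.6,0.002,0.018,0.001,1]]
t 18.6 p [560.6  16.3 299.5] hd -0.1411 yaxis [ 6.0e-04 -1.9e-03 -1.0e+00] F [ 0.02  0.44 -0.58] gap 1.0 q [-0.53  0.33  0.53  1.79 -0.18  1.08 -0.08]
```

View pics/l_scene.png

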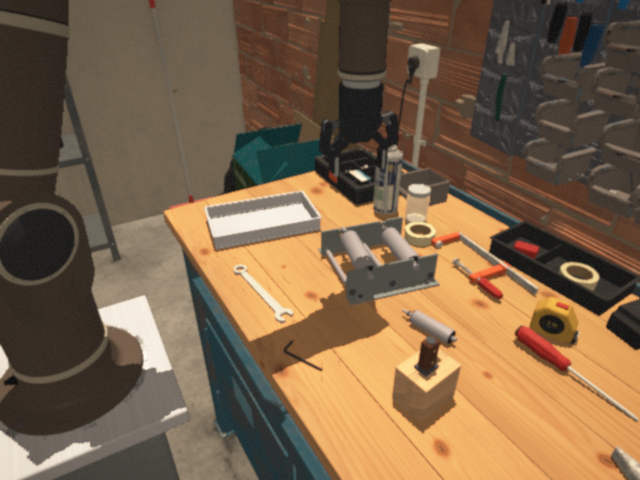

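View pics/l_top.png

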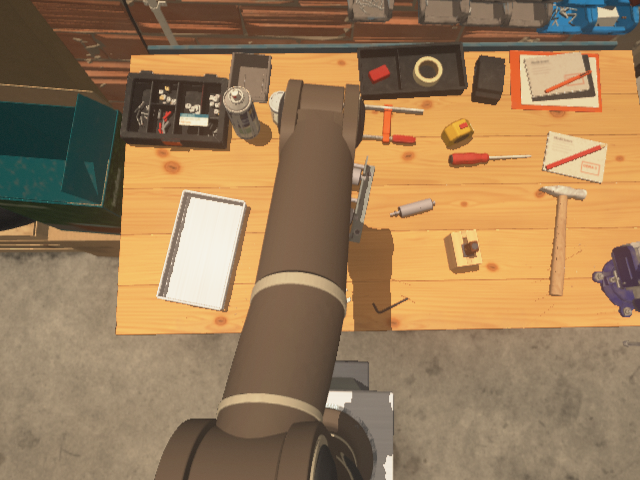

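```bash
cat > tgt.py <<'E'
from plan import *
from loc import p,w
hd=p[2]
base=R.from_matrix(np.array([[np.cos(hd),0,-np.sin(hd)],[np.sin(hd),0,np.cos(hd)],[0,-1,0]]))
tilt=base*R.from_rotvec([.12,0,0])
E
python3 - <<'E'
from tgt import *
plan([(w(p,(-.05,-.0125,.155)),tilt,4)],1)
E
```

```text
[[1.2,36.1,-5.7,0.03,0.011,0,1],[1.2,36.0,-6.8,0.03,0.011,0,1],[1.3,35.7,-7.8,0.03,0.011,0,1],[1.4,35.5,-8.9,0.03,0.011,0,1]]
```

Request:
{"api": "carry_out", "payload": {
  "targets": [
    [1, 36, -6, 0.03, 0.011, 0, 1],
    [1, 36, -7, 0.03, 0.011, 0, 1],
    [1, 36, -8, 0.03, 0.011, 0, 1],
    [1, 35, -9, 0.03, 0.011, 0, 1],
    [0, 0, 0, 0, 0, 0, 1]
  ]
}}

```text
time_s: 19.1
ee_pos: [0.5626, -0.0067, 0.152]
eef_rot: [-1.443, 0.132, -0.154]
ft_force: [-0.3, -0.6, 0.7]
finger_gap: 0.997
```

```bash
python3 - <<'E'
from tgt import *
from loc import loc
stat();loc((0,0,0));loc((0,.054,0))
plan([(w(p,(-.05,-.0072,.1086)),tilt,3)],1)
d=vision.capture("scene")
from crop import gcrop
gcrop(d["color"],(300,170,420,270),6.5,"m_scene.png")
E
```

```text
t 19.1 p [562.6  -6.7 152. ] hd -0.1853 yaxis [ 0.0251  0.1202 -0.9924] F [-0.34 -0.57  0.68] gap 0.997 q [-0.33  0.5   0.41  1.93 -0.46  0.78  0.19]
slot in track(mm) [-49.7 -12.  152. ] Ftrack [-0.2 -0.6  0.7]
slot in track(mm) [-49.5  -5.4  98.5] Ftrack [-0.2 -0.6  0.7]
[[-0.2,14.6,-0.2,-0.001,-0.001,0.001,1],[-0.1,14.6,-0.2,-0.001,-0.001,0.001,1],[-0.1,14.6,-0.2,-0.001,-0.001,0.001,1]]
```

View pics/m_scene.png

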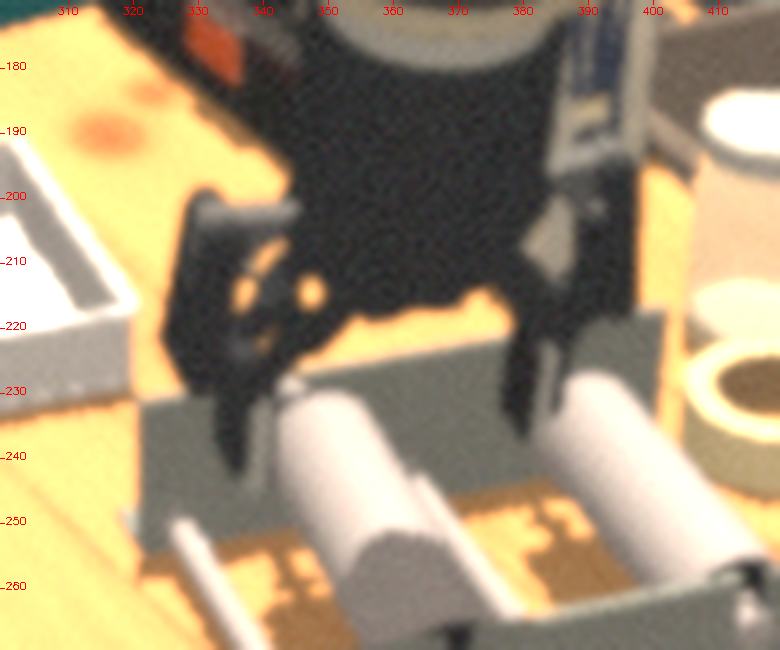

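Request:
{"api": "carry_out", "payload": {
  "targets": [
    [0, 15, 0, 0, 0, 0, 1],
    [0, 15, 0, 0, 0, 0, 1],
    [0, 13, 0, 0, 0, 0, 1],
    [0, 0, 0, 0, 0, 0, 1],
    [0, 0, 0, 0, 0, 0, 1]
  ]
}}

```text
time_s: 19.65
ee_pos: [0.5687, 0.0015, 0.114]
eef_rot: [-1.443, 0.121, -0.158]
ft_force: [0.3, 1.1, -0.0]
finger_gap: 1.002
```

```bash
python3 - <<'E'
from tgt import *
from loc import loc
stat();loc((0,0,0));loc((0,.054,0))
plan([(w(p,(-.05,-.0072,.1086)),tilt,1)],1)
E
```

```text
t 19.65 p [568.7   1.5 114. ] hd -0.1815 yaxis [ 0.035   0.1199 -0.9922] F [ 0.29  1.07 -0.03] gap 1.002 q [-0.31  0.56  0.38  1.94 -0.51  0.7   0.22]
slot in track(mm) [-45.1  -2.8 114. ] Ftrack [ 0.1  1.1 -0. ]
slot in track(mm) [-44.4   3.9  60.4] Ftrack [ 0.1  1.1 -0. ]
[[-5.0,4.8,-5.0,-0.005,0.003,0.013,1]]
```

Request:
{"api": "carry_out", "payload": {
  "targets": [
    [-5, 5, -5, -0.005, 0.003, 0.013, 1],
    [0, 0, 0, 0, 0, 0, 1]
  ]
}}

```text
time_s: 19.85
ee_pos: [0.563, -0.0019, 0.1088]
eef_rot: [-1.447, 0.133, -0.149]
ft_force: [-0.3, -0.1, -1.0]
finger_gap: 1.003
```

```bash
python3 - <<'E'
from tgt import *
from loc import loc
stat();loc((0,0,0));loc((0,.054,0))
plan([(w(p,(-.05,-.0072,.1086)),tilt,1)],1)
E
```

```text
t 19.85 p [563.   -1.9 108.8] hd -0.1822 yaxis [ 0.021   0.1173 -0.9929] F [-0.34 -0.09 -0.98] gap 1.003 q [-0.31  0.57  0.38  1.95 -0.51  0.7   0.23]
slot in track(mm) [-50.1  -7.1 108.8] Ftrack [-0.3 -0.2 -1. ]
slot in track(mm) [-50.2  -0.7  55.2] Ftrack [-0.3 -0.2 -1. ]
[[0.1,0.2,-0.1,0.001,0.001,-0.001,1]]
```

Well placed; close gently.

Request:
{"api": "carry_out", "payload": {
  "targets": [
    [0, 0, 0, 0, 0, 0, -0.2],
    [0, 0, 0, 0, 0, 0, -0.4],
    [0, 0, 0, 0, 0, 0, -0.6],
    [0, 0, 0, 0, 0, 0, -1],
    [0, 0, 0, 0, 0, 0, -1],
    [0, 0, 0, 0, 0, 0, -1]
  ],
  "squeeze": 30
}}

```text
time_s: 20.45
ee_pos: [0.5635, -0.0023, 0.1098]
eef_rot: [-1.447, 0.131, -0.15]
ft_force: [0.1, 0.6, -0.4]
finger_gap: 0.458
```

```bash
python3 - <<'E'
from tgt import *
from loc import loc
stat();loc((0,0,0));loc((0,.054,0))
E
```

```text
t 20.45 p [563.5  -2.3 109.8] hd -0.1825 yaxis [ 0.0229  0.1172 -0.9928] F [ 0.15  0.63 -0.38] gap 0.458 q [-0.31  0.57  0.38  1.95 -0.51  0.7   0.23]
slot in track(mm) [-49.5  -7.5 109.8] Ftrack [ 0.   0.6 -0.4]
slot in track(mm) [-49.4  -1.   56.2] Ftrack [ 0.   0.6 -0.4]
```

Request:
{"api": "carry_out", "payload": {
  "targets": [
    [0, 0, 0, 0, 0, 0, -1],
    [0, -5, 0.6, 0, 0, 0, -1],
    [0, -8, 1, 0, 0, 0, -1],
    [0, -10, 1.2, 0, 0, 0, -1],
    [0, 0, 0, 0, 0, 0, -1]
  ],
  "squeeze": 70
}}

```text
time_s: 20.95
ee_pos: [0.5632, -0.0022, 0.1341]
eef_rot: [-1.448, 0.132, -0.149]
ft_force: [-0.0, 0.4, -4.1]
finger_gap: 0.447
```

```bash
python3 - <<'E'
from tgt import *
from loc import loc
stat();loc((0,0,0));loc((0,.054,0))
d=vision.capture("scene")
from crop import gcrop
gcrop(d["color"],(300,170,420,270),6.5,"n_scene.png")
E
```

```text
t 20.95 p [563.2  -2.2 134.1] hd -0.1824 yaxis [ 0.0216  0.1166 -0.9929] F [-0.01  0.39 -4.07] gap 0.447 q [-0.33  0.53  0.4   1.94 -0.48  0.75  0.2 ]
slot in track(mm) [-49.9  -7.5 134.1] Ftrack [-0.1  0.4 -4.1]
slot in track(mm) [-49.9  -1.1  80.5] Ftrack [-0.1  0.4 -4.1]
```

View pics/n_scene.png

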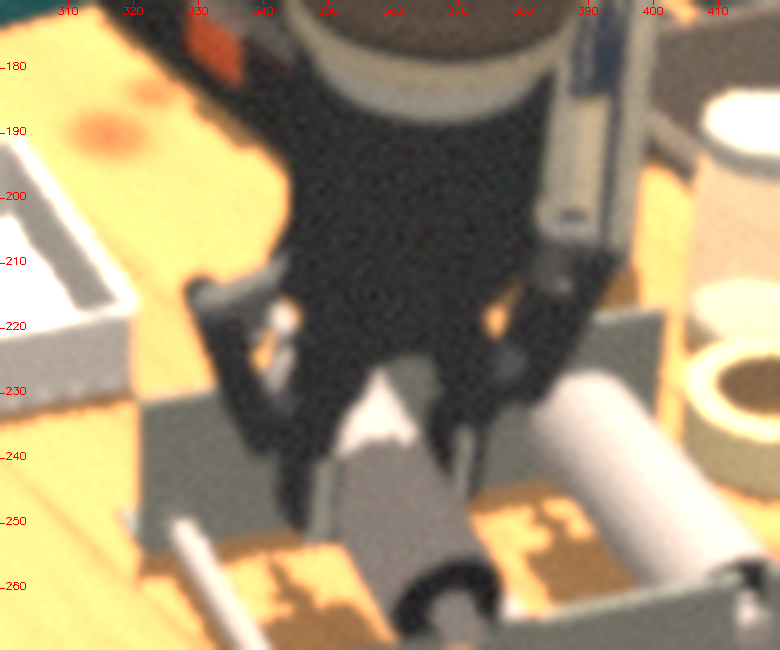

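```bash
python3 - <<'E'
import pickle
from crop import gcrop
o=pickle.load(open("d0.pkl","rb"))
gcrop(o["top"]["color"],(150,180,255,320),5.5,"tray_t.png")
gcrop(o["scene"]["color"],(195,180,330,250),5.5,"tray_s.png")
E
```

```text
(no output)
```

View pics/tray_t.png

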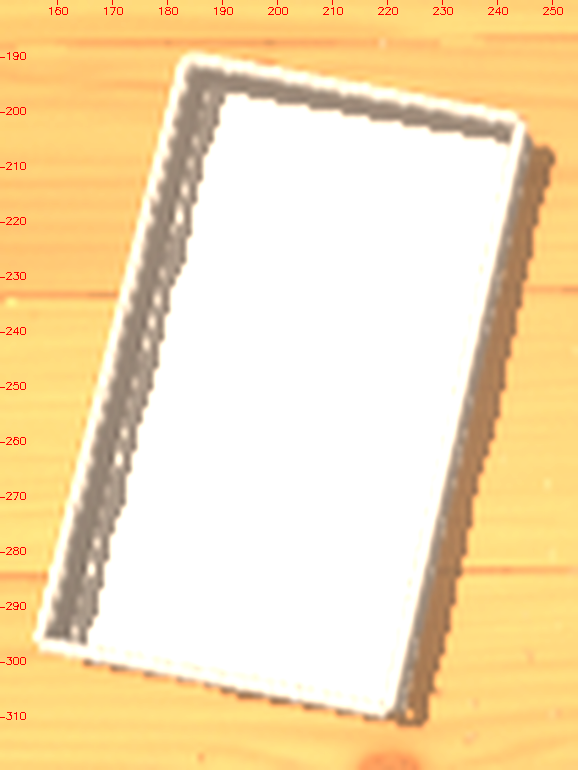

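View pics/tray_s.png

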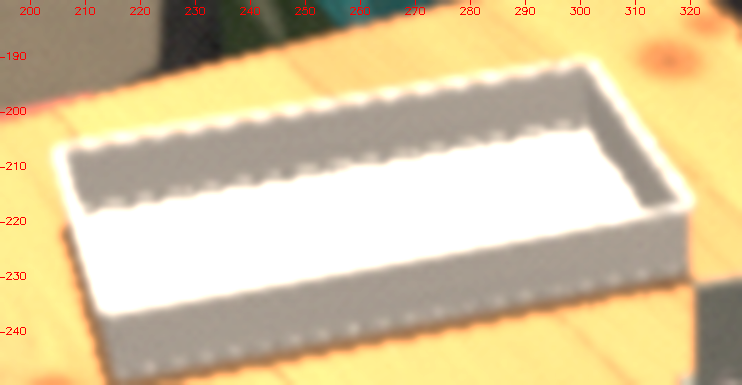

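```bash
python3 - <<'E'
from tgt import *
from fit import T,S
P=[onz(T,q,.034) for q in [(182.8,189.5),(245,201),(221,310.5),(156.3,297)]]
for q in P: print(np.round(q,4))
Q=[onz(S,q,.034) for q in [(205,206),(302,190.5),(320,216.5),(212,237)]]
for q in Q: print(np.round(q,4))
c=(np.mean(P,0)+0)
print("c",np.mean(P,0),np.mean(Q,0))
for a,b in ((3,0),(2,1)): v=P[a]-P[b]; print(np.hypot(*v[:2]),np.arctan2(-v[1],-v[0]))
E
```

```text
[0.6119 0.3553 0.034 ]
[0.5876 0.2042 0.034 ]
[0.3256 0.2453 0.034 ]
[0.3527 0.3969 0.034 ]
[0.3565 0.3995 0.034 ]
[0.6133 0.3551 0.034 ]
[0.5882 0.2083 0.034 ]
[0.3261 0.2476 0.034 ]
c [0.4694484 0.3004095 0.034    ] [0.47104658 0.30261904 0.034     ]
0.26249751549951394 -0.15899164485803077
0.26522320692985263 -0.15568843269052837
```

```bash
python3 - <<'E'
from tgt import *
s=status.sense(); x,y,z=s["ee_pos"]
plan([((x,y+.003,.24),hd,4),((.47,.3013,.22),1.414,None)],-1)
E
```

```text
[[-0.2,-26.3,3.9,-0.03,0.0,0,-1],[-0.1,-26.5,3.1,-0.03,0.0,0,-1],[-0.1,-26.5,2.3,-0.03,0.0,0,-1],[-0.1,-26.6,1.5,-0.03,0.0,0,-1],[-12.2,1.7,23.2,0.0,-0.133,0.0,-1],[-9.0,1.7,24.6,0.0,-0.133,0.0,-1],[-5.6,1.7,25.6,0.0,-0.133,0.0,-1],[-2.2,1.7,26.1,0.0,-0.133,0.0,-1],[1.3,1.7,26.2,0.0,-0.133,0.0,-1],[4.8,1.7,25.8,0.0,-0.133,0.0,-1],[8.1,1.7,24.9,0.0,-0.133,0.0,-1],[11.4,1.7,23.6,0.0,-0.133,0.0,-1]]
[[14.4,1.7,21.9,0.0,-0.133,0.0,-1],[17.2,1.7,19.8,0.0,-0.133,0.0,-1],[19.7,1.7,17.3,0.0,-0.133,0.0,-1],[21.8,1.7,14.6,0.0,-0.133,0.0,-1]]
```

Request:
{"api": "carry_out", "payload": {
  "targets": [
    [0, -26, 4, -0.03, 0, 0, -1],
    [0, -26, 3, -0.03, 0, 0, -1],
    [0, -26, 2, -0.03, 0, 0, -1],
    [0, -27, 1.5, -0.03, 0, 0, -1],
    [-12, 2, 23, 0, -0.13, 0, -1],
    [-9, 2, 25, 0, -0.13, 0, -1],
    [-6, 2, 26, 0, -0.13, 0, -1],
    [-2, 2, 26, 0, -0.13, 0, -1],
    [1, 2, 26, 0, -0.13, 0, -1],
    [5, 2, 26, 0, -0.13, 0, -1],
    [8, 2, 25, 0, -0.13, 0, -1],
    [11, 2, 24, 0, -0.13, 0, -1]
  ]
}}

```text
time_s: 22.2
ee_pos: [0.494, 0.2031, 0.2243]
eef_rot: [-1.461, -0.682, 0.702]
ft_force: [0.4, 0.1, -4.2]
finger_gap: 0.441
```

```bash
python3 - <<'E'
from tgt import *
stat()
plan([((.47,.3013,.19),1.414,None)],-1)
E
```

```text
t 22.2 p [494.  203.1 224.3] hd 0.8859 yaxis [-0.0097 -0.0082 -0.9999] F [ 0.41  0.12 -4.25] gap 0.441 q [-0.68  0.35  0.25  1.91 -0.1   0.9   0.51]
[[15.3,8.4,20.1,-0.001,-0.132,-0.003,-1],[17.8,8.5,18.0,-0.001,-0.132,-0.003,-1],[20.0,8.5,15.5,-0.001,-0.132,-0.003,-1],[21.8,8.5,12.7,-0.001,-0.132,-0.003,-1]]
```

Request:
{"api": "carry_out", "payload": {
  "targets": [
    [15, 8, 20, 0, -0.13, -0.003, -1],
    [18, 8, 18, 0, -0.13, -0.003, -1],
    [20, 8, 15, 0, -0.13, -0.003, -1],
    [21, 8, 13, 0, -0.13, -0.003, -1],
    [0, 0, 0, 0, 0, 0, -1],
    [0, 0, 0, 0, 0, 0, -1]
  ]
}}

```text
time_s: 22.8
ee_pos: [0.4634, 0.3067, 0.1894]
eef_rot: [-1.261, -1.103, 1.113]
ft_force: [-0.5, -0.0, -4.0]
finger_gap: 0.447
```

```bash
python3 - <<'E'
from tgt import *
stat()
plan([((.47,.3013,.14),1.414,3)],-1)
d=vision.capture("scene")
from crop import gcrop
gcrop(d["color"],(190,120,330,250),5.5,"o_scene.png")
E
```

```text
t 22.8 p [463.4 306.7 189.4] hd 1.4362 yaxis [-0.0104  0.0025 -0.9999] F [-0.5  -0.04 -3.98] gap 0.447 q [-0.73  0.42  0.09  1.89 -0.06  0.84  0.82]
[[-1.5,16.4,-2.6,-0.004,0.007,0.0,-1],[-1.5,16.5,-2.5,-0.004,0.007,0.0,-1],[-1.4,16.5,-2.5,-0.004,0.007,0.0,-1]]
```

View pics/o_scene.png

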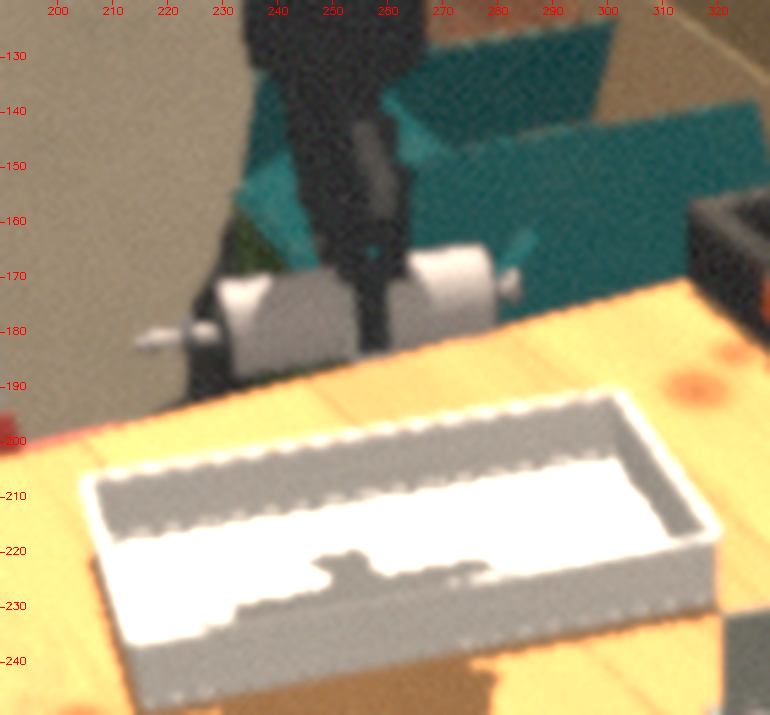

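Request:
{"api": "carry_out", "payload": {
  "targets": [
    [-2, 17, -3, -0.004, 0.007, 0, -1],
    [-1, 17, -2, -0.004, 0.007, 0, -1],
    [-1, 17, -2, -0.002, 0.007, 0, -1],
    [0, 17, 0, 0, 0, 0, -1],
    [0, 10, 0, 0, 0, 0, -1],
    [0, 0, 0, 0, 0, 0, -1]
  ]
}}

```text
time_s: 23.45
ee_pos: [0.4728, 0.2963, 0.1112]
eef_rot: [-1.287, -1.085, 1.08]
ft_force: [-1.1, -0.0, -3.6]
finger_gap: 0.442
```

```bash
python3 - <<'E'
from tgt import *
stat()
plan([((.47,.3013,.095),1.414,1)],-1)
E
```

```text
t 23.45 p [472.8 296.3 111.2] hd 1.3994 yaxis [ 3.5e-03  4.0e-04 -1.0e+00] F [-1.15 -0.02 -3.59] gap 0.442 q [-0.72  0.54  0.09  1.94 -0.07  0.67  0.82]
[[4.4,16.2,3.7,0.003,-0.015,0.001,-1]]
```

Request:
{"api": "carry_out", "payload": {
  "targets": [
    [4, 8, 3, 0.003, -0.01, 0, -1],
    [0, 8, 0, 0, 0, 0, -1],
    [0, 4, 0, 0, 0, 0, -1],
    [0, 0, 0, 0, 0, 0, -1]
  ]
}}

```text
time_s: 23.85
ee_pos: [0.4715, 0.3014, 0.0915]
eef_rot: [-1.281, -1.092, 1.086]
ft_force: [0.2, -0.5, -3.8]
finger_gap: 0.447
```

```bash
python3 - <<'E'
from tgt import *
stat()
plan([((.47,.3013,.085),1.414,1)],-1)
d=vision.capture("scene")
from crop import gcrop
gcrop(d["color"],(190,120,330,250),5.5,"q_scene.png")
E
```

```text
t 23.85 p [471.5 301.4  91.5] hd 1.4087 yaxis [ 0.0025  0.0025 -1.    ] F [ 0.15 -0.53 -3.83] gap 0.447 q [-0.72  0.57  0.08  1.94 -0.07  0.63  0.82]
[[-0.4,6.5,1.5,0.002,-0.005,0.003,-1]]
```

View pics/q_scene.png

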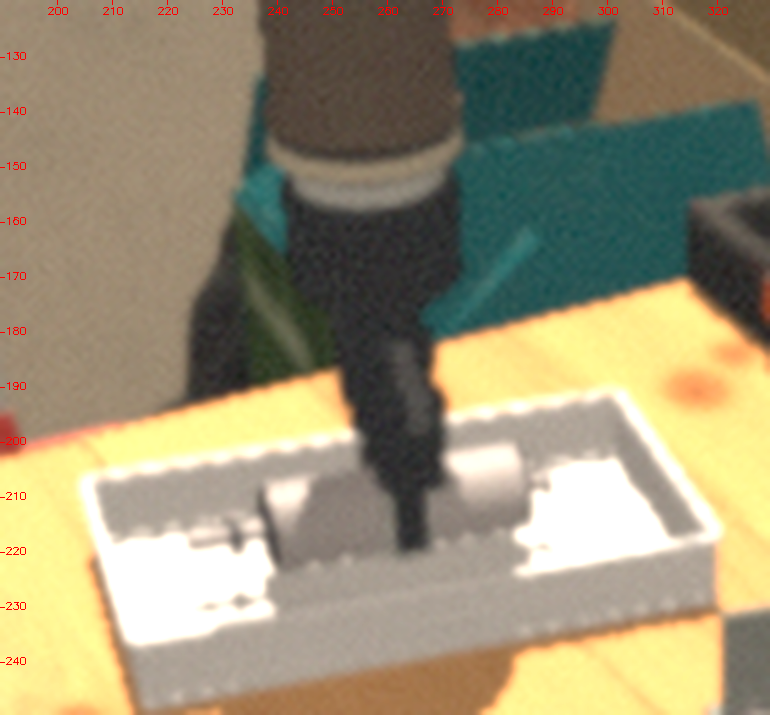

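Request:
{"api": "carry_out", "payload": {
  "targets": [
    [0, 4, 1, 0.002, 0, 0.002, -1],
    [0, 3, 0, 0, 0, 0, -1],
    [0, 0, 0, 0, 0, 0, -1]
  ]
}}

```text
time_s: 24.2
ee_pos: [0.471, 0.3019, 0.0849]
eef_rot: [-1.281, -1.091, 1.087]
ft_force: [-0.1, -0.3, -4.0]
finger_gap: 0.449
```

```bash
python3 - <<'E'
from tgt import *
stat()
E
```

```text
t 24.2 p [471.  301.9  84.9] hd 1.4086 yaxis [ 0.0013  0.0015 -1.    ] F [-0.11 -0.26 -4.  ] gap 0.449 q [-0.72  0.58  0.08  1.94 -0.08  0.62  0.82]
```

Request:
{"api": "carry_out", "payload": {
  "targets": [
    [0, 3, 0, 0, 0, 0, -1],
    [0, 0, 0, 0, 0, 0, -1]
  ]
}}

```text
time_s: 24.4
ee_pos: [0.471, 0.3019, 0.0818]
eef_rot: [-1.281, -1.091, 1.087]
ft_force: [0.6, -0.5, -4.4]
finger_gap: 0.449
```

```bash
python3 - <<'E'
from tgt import *
stat()
E
```

```text
t 24.4 p [471.  301.9  81.8] hd 1.4086 yaxis [ 0.0015  0.0017 -1.    ] F [ 0.6  -0.48 -4.4 ] gap 0.449 q [-0.72  0.59  0.08  1.94 -0.08  0.61  0.82]
```

Request:
{"api": "carry_out", "payload": {
  "targets": [
    [0, 1.5, 0, 0, 0, 0, -1],
    [0, 0, 0, 0, 0, 0, -1]
  ]
}}

```text
time_s: 24.6
ee_pos: [0.4714, 0.3021, 0.0809]
eef_rot: [-1.281, -1.091, 1.086]
ft_force: [-0.4, 0.4, -2.7]
finger_gap: 0.445
```

```bash
python3 - <<'E'
from tgt import *
stat()
E
```

```text
t 24.6 p [471.4 302.1  80.9] hd 1.4085 yaxis [ 0.0022  0.0022 -1.    ] F [-0.41  0.42 -2.73] gap 0.445 q [-0.72  0.59  0.08  1.94 -0.08  0.61  0.82]
```

Request:
{"api": "carry_out", "payload": {
  "targets": [
    [0, 1.5, 0, 0, 0, 0, -1],
    [0, 0, 0, 0, 0, 0, -1]
  ]
}}

```text
time_s: 24.8
ee_pos: [0.4716, 0.3022, 0.0811]
eef_rot: [-1.281, -1.092, 1.085]
ft_force: [0.5, 0.0, -3.2]
finger_gap: 0.443
```

```bash
python3 - <<'E'
from tgt import *
stat()
E
```

```text
t 24.8 p [471.6 302.2  81.1] hd 1.4084 yaxis [ 0.0027  0.0029 -1.    ] F [ 0.5   0.02 -3.24] gap 0.443 q [-0.71  0.59  0.08  1.94 -0.08  0.61  0.82]
```

Request:
{"api": "carry_out", "payload": {
  "targets": [
    [0, 1, 0, 0, 0, 0, -0.08],
    [0, 0, 0, 0, 0, 0, -0.04],
    [0, 0, 0, 0, 0, 0, 0],
    [0, 0, 0, 0, 0, 0, 0.1],
    [0, 0, 0, 0, 0, 0, 0.2],
    [0, 0, 0, 0, 0, 0, 0.3],
    [0, 0, 0, 0, 0, 0, 0.3],
    [0, 0, 0, 0, 0, 0, 0.3]
  ]
}}

```text
time_s: 25.6
ee_pos: [0.4727, 0.3029, 0.0805]
eef_rot: [-1.281, -1.094, 1.083]
ft_force: [0.4, 0.1, -0.2]
finger_gap: 0.648
```

```bash
python3 - <<'E'
from tgt import *
stat()
d=vision.capture("scene")
from crop import gcrop
gcrop(d["color"],(190,150,330,250),5.5,"r_scene.png")
E
```

```text
t 25.6 p [472.7 302.9  80.5] hd 1.4083 yaxis [ 0.005   0.0045 -1.    ] F [ 0.4   0.13 -0.23] gap 0.648 q [-0.71  0.59  0.08  1.94 -0.08  0.61  0.82]
```

View pics/r_scene.png

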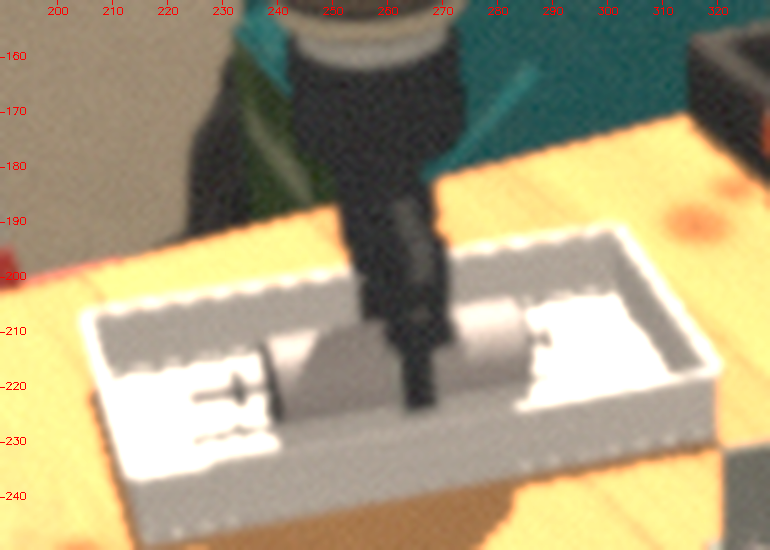

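Force is zero; the roller rests on the floor. Retract straight up.

Request:
{"api": "carry_out", "payload": {
  "targets": [
    [0, 0, 0, 0, 0, 0, 0.45],
    [0, -5, 0, 0, 0, 0, 0.45],
    [0, -10, 0, 0, 0, 0, 0.45],
    [0, -20, 0, 0, 0, 0, 0.45],
    [0, -35, 0, 0, 0, 0, 0.45],
    [0, -45, 0, 0, 0, 0, 0.45],
    [0, -45, 0, 0, 0, 0, 0.45],
    [0, -30, -20, 0, 0, 0, 0.45],
    [0, 0, 0, 0, 0, 0, 0.45],
    [0, 0, 0, 0, 0, 0, 0.45]
  ]
}}

```text
time_s: 26.65
ee_pos: [0.4911, 0.2981, 0.2839]
eef_rot: [-1.281, -1.096, 1.081]
ft_force: [-0.6, -0.1, 0.0]
finger_gap: 0.724
```

```bash
python3 - <<'E'
from tgt import *
stat()
d=snap("scene","z_scene.png"); t=snap("top","z_top.png")
for c in ("scene","top"):
  for n in ("roller_mid","roller_end","fork_grip","spanner","hex_key"):
    print(c,n,[(np.round(x["pixel"],1).tolist(),round(x["score"],2)) for x in finder.tip_of(c,n)[:3]])
E
```

```text
t 26.65 p [491.1 298.1 283.9] hd 1.4084 yaxis [ 0.0067  0.006  -1.    ] F [-0.64 -0.13  0.04] gap 0.724 q [-0.72  0.34  0.12  1.76 -0.05  1.04  0.82]
scene roller_mid [([432.9, 326.5], 0.79), ([260.7, 213.7], 0.56)]
scene roller_end [([239.1, 220.2], 0.78), ([410.8, 314.9], 0.7)]
scene fork_grip [([429.6, 356.1], 0.68)]
scene spanner [([259.0, 294.2], 0.72)]
scene hex_key [([305.2, 354.4], 0.7), ([261.6, 215.3], 0.27)]
top roller_mid [([201.7, 245.3], 0.83), ([389.5, 304.0], 0.71), ([470.5, 251.6], 0.37)]
top roller_end [([194.4, 272.2], 0.76), ([400.3, 213.7], 0.59)]
top fork_grip [([470.0, 249.4], 0.62)]
top spanner [([305.6, 302.6], 0.67)]
top hex_key [([388.1, 302.2], 0.54)]
```

View pics/z_scene.png

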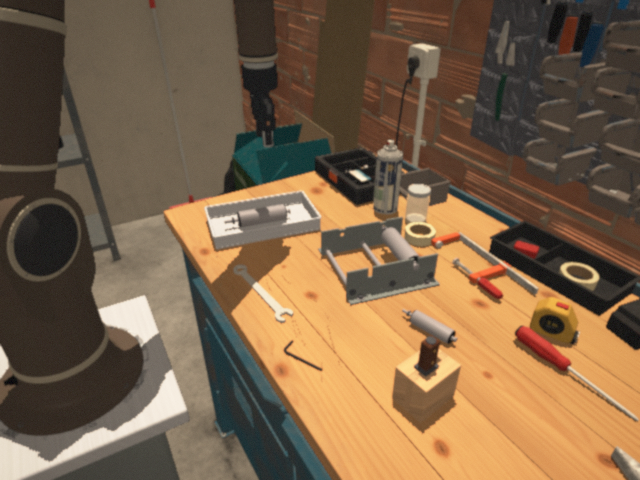

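View pics/z_top.png

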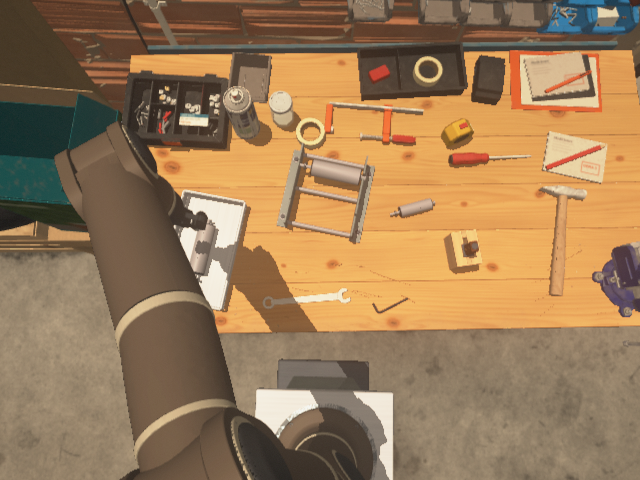

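```bash
python3 - <<'E'
import cv2,numpy as np
a=cv2.imread("pics/scene0.png")[330:430,385:470]; b=cv2.imread("pics/z_scene.png")[330:430,385:470]
c=cv2.imread("pics/top0.png")[215:285,430:500]; e=cv2.imread("pics/z_top.png")[215:285,430:500]
print(np.abs(a.astype(int)-b).mean(),np.abs(c.astype(int)-e).mean())
f=lambda x,s:cv2.resize(x,s,interpolation=cv2.INTER_CUBIC)
cv2.imwrite("pics/cmp.png",np.hstack([f(a,(390,460)),f(b,(390,460))]))
E
```

```text
4.408039215686275 15.920748299319728
```

View pics/cmp.png

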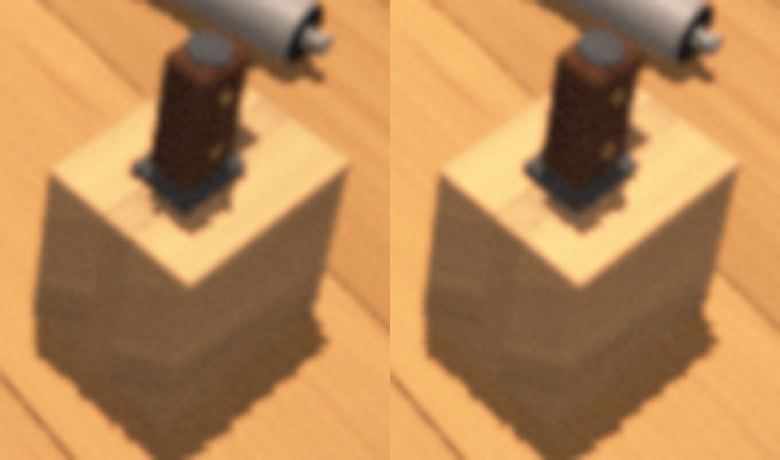

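```bash
python3 - <<'E'
import cv2,numpy as np
c=cv2.imread("pics/top0.png")[215:285,430:500]; e=cv2.imread("pics/z_top.png")[215:285,430:500]
f=lambda x,s:cv2.resize(x,s,interpolation=cv2.INTER_CUBIC)
cv2.imwrite("pics/cmp2.png",np.hstack([f(c,(390,390)),f(e,(390,390))]))
E
```

```text
(no output)
```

View pics/cmp2.png

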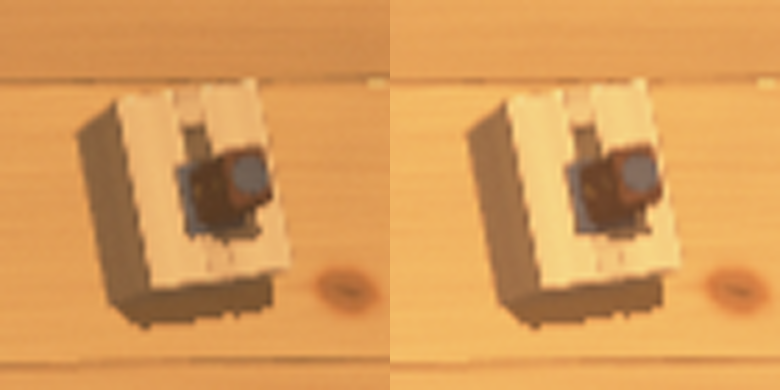

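Only the exposure differs: the tool stands as it did at the start. Handing in.

```bash
python3 - <<'E'
from h import *
print(ticket.job_done())
E
```

```text
the job is handed in; nothing more can be done
None
```

The front roller is out of the track and lying in the parts tray. The forked tool is back in its block, and I handed the job in. No verdict was reported; the last clock reading was about 27 s of the 70 s allowed.

- **Freeing the bar:** I straddled the bar between the rail and the collar and felt the collar at a gap of about 14 mm (my picture estimate had been 11 mm). I drew the bar in about 6 to 7 mm. The sideways force peaked at about 9.7 N, short of the stop.
- **Parking:** I raised the bar end and let the bar spring out over the rail. I lowered it into the notch and withdrew the fork. The picture showed the bar in the notch with the tool clear.
- **Tool:** I stood it back in its block. Before-and-after pictures from both cameras show it seated and upright as at the start; only the exposure differed.
- **Roller:** I lowered it until the force showed the floor taking its weight, then opened the gripper in small steps. The last pictures show it lying along the tray, and it looks level.
- **Everything else:** In the pictures the spanner and hex key are where they started; the finder puts them within about 4 pixels, or 8 mm. The gripper is well clear above the tray.

I judged the final height and tilt of the roller and tool by eye from the pictures, not by measuring. The finder also gave some false hits on look-alikes, such as the loose small roller, which I ignored.

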